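# Change over a woodburning place in the craft room

### The job

Slide the vise's jaw fully open, lift the finished wooden bookend out, stand it upright midway between the two green tins, and finally leave the empty vise's jaw fully shut. Also set out whichever of these are on the table, each centred on the side named and square to its reference, with a 4 cm gap between them: the white blank in front of the black iron stand and the dark blank in front of the orange heater unit (long sides facing the reference), the eraser to the left of the black stand (a short end facing it) and the jar of tips to the right of the black stand; front is the side of stand or heater that looks towards the robot, left and right are as the robot sees them. Leave everything else where it is.

Things in the scene. Friction and masses are not known exactly. Their poses are not given: they have to be found in the camera images.
- vise: Blue bench vise, fixed; base 215 x 90 x 15 mm, x = -140 to +75 mm. Origin: on the table under the bookend's seat (seat floor 15 mm up). +x points from the moving jaw (robot's side) to the fixed jaw, whose face is at x = +23 mm. Jaws 80 mm wide, tops 45 mm above the table. The moving jaw overhangs the bookend's foot, which cannot be lifted out until it is open.
- vise_jaw (a joint): Slide of the moving jaw: 0 m = fully shut (its face at vise x = +5 mm), 0.05 m = fully open against its stop. It moves along the vise's -x as it opens, with about 3 N of friction, and stays where it is left. At the start it is within 3 mm of shut.
- jaw_handle (a point): Top middle of the red upright grip on the moving jaw: 12 mm thick along the vise's x, 30 mm wide, standing 41 mm above the jaw's top; this point is 86 mm above the table and 75 mm on the -x side of the vise's origin when shut. Pinch it from above and slide it.
- bookend: L-shaped wooden bookend with a burnt pattern, 120 g, in the vise. Foot 44 (x) x 60 (y) x 12 mm; upright plate 16 mm thick (x), 60 wide (y), top 75 mm above the underside, flush with the foot's +x edge (plate's middle at x = +14 mm). Origin: centre of the foot's underside, the point that goes midway between the tins. In the vise its axes are the vise's.
- tin_a: Left one of two identical steel tins with green bands and lids, heavy, does not move: radius 32, height 50 mm, origin at the centre of its underside.  Its -y axis points at the other tin.
- tin_b: Right one of the two tins, the same as the left one; its centre is 190 mm from the other's.
- stand: Black rest for a woodburning iron, fixed: 70 (x) x 50 (y) x 45 mm high, origin at the centre of its underside. Its front (-x) looks roughly to the robot, +y is its left as the robot sees it.
- heater: Orange heater unit with a black dial on its front, fixed: 110 (x) x 90 (y) x 83 mm high (front wall, 60 mm high; dial sticks out 6 mm), origin at the centre of its underside. Front (-x) looks roughly to the robot; gaps are counted from its front wall.
- white_blank: White-painted wooden blank lying flat, 40 (x) x 60 (y) x 14 mm, 30 g, origin at the centre of its underside. May be absent.
- dark_blank: Dark brown wooden blank lying flat, 40 (x) x 60 (y) x 14 mm, 30 g, origin at the centre of its underside. May be absent.
- eraser: White eraser in a blue sleeve lying flat, 26 (x) x 56 (y) x 22 mm, 40 g, origin at the centre of its underside. May be absent.
- tip_jar: Small round amber jar of spare tips with a red cap, radius 19, height 48 mm, 80 g, origin at the centre of its underside. May be absent.
- glue: Bystander: white glue bottle, radius 26, height 120 mm, origin at the centre of its underside.
- tape: Bystander: roll of yellow tape lying flat, radius 36, height 20 mm, origin at the centre of its underside.
- mug: Bystander: blue mug, radius 38, height 85 mm, handle at its +y, origin at the centre of its underside.
- pencil: Bystander: short red pencil, 108 mm long (y), 7 mm thick, origin under its middle.
- sharpener: Bystander: metal pencil sharpener, 18 (x) x 26 (y) x 13 mm, origin at the centre of its underside.
- offcut: Bystander: wooden offcut, 50 (x) x 35 (y) x 28 mm, origin at the centre of its underside.
- brush: Bystander: small brush lying along its x, 160 mm long.
Things that resemble listed ones, but are neither listed nor needed, are in the scene too. Of the things that look like the white_blank, take the one that is farthest to the robot's left at the start.

How it is judged (in metres and radians):
On the way, in this order (a step that is already met when the one before it is completed fails the run):
1. the jaw is fully open while the bookend still stands in the vise (value of joint vise_jaw above 0.043 m and horizontal distance between bookend and vise below 0.025 m and height (world z) of bookend below 0.03 m), for 0.2 s.
2. the bookend stands upright midway between the tins (x of bookend in the frame of tin_a between -0.012 and 0.012 m and y of bookend in the frame of tin_a between -0.107 and -0.083 m and height (world z) of bookend below 0.006 m and angle between bookend's own z axis and vertical below 0.1 rad and linear speed of bookend below 0.02 m/s), for 0.2 s.
At the end, for the whole second after the job is handed in: Bookend upright, within 12 mm of the tins' midpoint along and across their line; each present item flat, at rest, 40 +- 12 mm gap on the named side, centred within 12 mm, square within 0.17 rad (not the jar); jaw within 5 mm of shut (all of step 2 and x of white_blank in the frame of stand between -0.107 and -0.083 m and y of white_blank in the frame of stand between -0.012 and 0.012 m and height (world z) of each of white_blank, eraser, tip_jar, dark_blank below 0.006 m and angle between each of white_blank, eraser, tip_jar, dark_blank's own z axis and vertical below 0.1 rad and linear speed of each of white_blank, eraser, tip_jar, dark_blank below 0.02 m/s and angle between the x axis of each of white_blank, eraser and the x axis of stand, either way round below 0.17 rad and x of eraser in the frame of stand between -0.012 and 0.012 m and y of eraser in the frame of stand between 0.081 and 0.105 m and x of tip_jar in the frame of stand between -0.012 and 0.012 m and y of tip_jar in the frame of stand between -0.096 and -0.072 m and x of dark_blank in the frame of heater between -0.127 and -0.103 m and y of dark_blank in the frame of heater between -0.012 and 0.012 m and angle between the x axis of dark_blank and the x axis of heater, either way round below 0.17 rad and value of joint vise_jaw below 0.005 m); the robot touches nothing.
It fails at once if a bystander was moved by more than 3 cm (distance of any of glue, tape, mug, pencil, sharpener, offcut, brush from where it was at the start of the episode above 0.03 m).
Of white_blank, dark_blank, eraser, tip_jar only 3 to 4 are there at a start; the rules pass over those that are not, and their reading is None.
At some moment in a run one of white_blank, dark_blank, eraser, tip_jar may be knocked a few centimetres aside while the robot is not near it.
It also fails if it takes over 210 s, if anything falls off the work surface, if the arm or the gripper's body presses on something with over 40 N, if the wrist force passes 120 N, or if a joint passes its speed limit or range.

### The arm

A 6-joint arm with a two-finger parallel gripper is mounted at the origin on the work surface. World frame = base frame: x ahead of the robot, y to its left, z up, the work surface at z = 0. Lengths are in m, angles in degrees, forces in N, time in s.
With the tool pointing down it reaches from about 0.35 to 0.875 m from the base axis. Payload 4.2 kg.
Tool frame: the origin (TCP) lies at the very end of the fingers, on their centre line; the grasp point (between the pads) lies 19 mm behind it; z points along the fingers, y is the direction in which the jaws open and shut (so a half turn about z gives the same grasp; the last joint's range is limited). The gripper opens to 87 mm and grips with 3 to 60 N. Pads are 19 mm wide; open, the fingers measure 117 mm over their backs; the gripper's body (75 mm by 190 mm) begins 51 mm behind the grasp point.
Start: joints at [14.817, 22.042, 0.453, 0, -68.411, -14.817], TCP at [0.625, 0, 0.223] pointing down, gripper open.
Joint ranges: [-179.83, 179.83], [-69.29, 118.12], [-61.27, 80.66], [-181.25, 117.63], [-171.15, -9.14], [-177.46, 177.46]. Speed limits (degrees/s): [159.86, 159.86, 180, 180, 180, 180].

### API

Orientations are given as a 3x3 rotation matrix whose columns are the frame's x, y, z axes.
In Python, from station import r, imaging gives the robot as it stands. The module is installed in compiled form; this text tells all that it offers.
- The arm moves only by the tool move_arm, never from a script. Its argument "motion" is one flat list of numbers, 7 for each row, row after row: the shift along the tool's x, y, z in units of 40 mm (1.0 is 40 mm), then the turn, a rotation vector about the tool's x, y, z in units of 5 degrees (1.0 is 5 degrees), then the gripper's target within -1 to 1 (shut at 1, half-way at 0, fully open at -1). In form: [dx, dy, dz, wx, wy, wz, gripper, dx, dy, dz, wx, wy, wz, gripper, ...]. A call has 1 to 20 rows; each row is the pose to reach, as a shift and turn from the pose measured when the call began, along the tool's axes at that moment; what a row does not reach only later rows make up. A row lasts 1/12 s, in which the tool goes at most 41.7 mm and 7.16 degrees, less where a joint would pass 70% of its speed; a pose out of reach is approached as far as the arm can. A call with a gripper value outside its range is refused whole. The fingers move at their own pace and stop on an object; the grip force is fixed at half the most. Time passes only in rows, so rows that repeat a pose let the fingers close. It gives the time, the measured TCP pose, the force and the opening at its end, in the units of the state.
- r.sense(): the state, without advancing time (a new reading comes with each control period).
- imaging.capture(name): name is "scene" or "side" or "wrist"; returns the picture (400x640x3 uint8, blue, green, red); there is no depth.
- imaging.camera_params(name): a dict with "intrinsics" (3x3 intrinsics, pixels), "k1" (the pictures are not rectified: a ray, as slopes to the right and down, at radius r is drawn at 1 + k1 r^2 times it, then the intrinsics apply), "world_from_camera" (4x4, takes a point from camera to world coordinates). Camera axes: x right, y down, z forward; pixel columns grow to the right and rows downward; lengths in m; the calibration is good to about 2 mm. A picture is of the moment at which its call begins: read the wrist's pose just before it. camera_params takes no time and is no camera call; for the wrist camera it gives the pose at the moment of the call.
- r.finish_job(): hands the job in, once; it reports no verdict.
The state is a dict: "time_s": time; "joints": joint angles; "joint_velocities": joint speeds; "effort": joint torques, N m; "tcp_pos": TCP position; "ee_rot": TCP orientation; "wrist_force": force on the tool from outside, world axes, zero at the start; "moment": the same for the moment, N m; "gripper_width": opening from 0.0 (shut) to 1.0 (fully open).
Only numpy, scipy, OpenCV 4.12 (cv2) and the standard library are available. Lean on these libraries where they do the work, as an engineer would, in place of code of your own. Each camera call takes 0.05 s, during which the arm holds its last target.

## Working session

There is one attempt and no reset: what is moved stays moved. The work goes in short steps, Python scripts to look and compute and a tool call to move; the robot and the scene stay as the last step left them, time stands still between calls to the robot, and variables do not carry over. Pictures are saved under pics/ and viewed, and the job is handed in when it is done.

Besides the shell and the picture viewer there is one more tool, called by a JSON object that holds its "name" and its "arguments". move_arm: Moves the arm, as the interface text tells. Its arguments: {"type":"object","properties":{"motion":{"type":"array","items":{"type":"number"}}},"required":["motion"]}

```bash
ls; mkdir -p pics; python3 - <<'E'
from station import r, imaging
import cv2,numpy as np
for n in ["scene","side","wrist"]:
    p=imaging.camera_params(n); print(n,p)
    cv2.imwrite(f"pics/{n}0.png",imaging.capture(n))
print(r.sense())
E
```

```text
pics
scene {'intrinsics': array([[510.30829209,   0.        , 313.46040039],
       [  0.        , 510.30829209, 209.92660935],
       [  0.        ,   0.        ,   1.        ]]), 'k1': -0.1630801968277153, 'world_from_camera': array([[ 0.31349822,  0.6773461 , -0.6655232 ,  1.41981587],
       [ 0.94955061, -0.21732604,  0.22610404, -0.25104407],
       [ 0.00851517, -0.70283117, -0.71130572,  0.99136105],
       [ 0.        ,  0.        ,  0.        ,  1.        ]])}
side {'intrinsics': array([[445.93463196,   0.        , 319.89839537],
       [  0.        , 445.93463196, 196.97219573],
       [  0.        ,   0.        ,   1.        ]]), 'k1': -0.014914776923925812, 'world_from_camera': array([[ 0.76112353, -0.34078632,  0.55186561, -0.05560778],
       [-0.6485696 , -0.39075042,  0.65320103, -0.64754908],
       [-0.00696025, -0.85508993, -0.51843299,  0.6547753 ],
       [ 0.        ,  0.        ,  0.        ,  1.        ]])}
wrist {'intrinsics': array([[280.29819583,   0.        , 323.50674015],
       [  0.        , 280.29819583, 200.6410032 ],
       [  0.        ,   0.     
[... 520 characters left out ...]
  -6.84101900e+01, -1.48159317e+01]), 'joint_velocities': array([-0.08516814, -0.07434392,  0.28437956,  0.1072177 , -0.02137227,
        0.06360092]), 'effort': array([ 3.86667998e-04, -3.91052306e+01,  1.87588084e+01,  4.22235444e+00,
        1.23758311e-02, -1.38926293e-04]), 'tcp_pos': array([ 6.24565001e-01, -6.12862074e-07,  2.21732468e-01]), 'ee_rot': array([[-1.28803707e-04, -9.99998692e-01, -1.61244577e-03],
       [-9.99999986e-01,  1.28981786e-04, -1.10336709e-04],
       [ 1.10544541e-04,  1.61243153e-03, -9.99998694e-01]]), 'wrist_force': array([-0.10121746, -0.26646797, -0.13713505]), 'moment': array([-0.03121543, -0.00150454,  0.01547745]), 'gripper_width': 1.0004128909297905}
```

View pics/scene0.png

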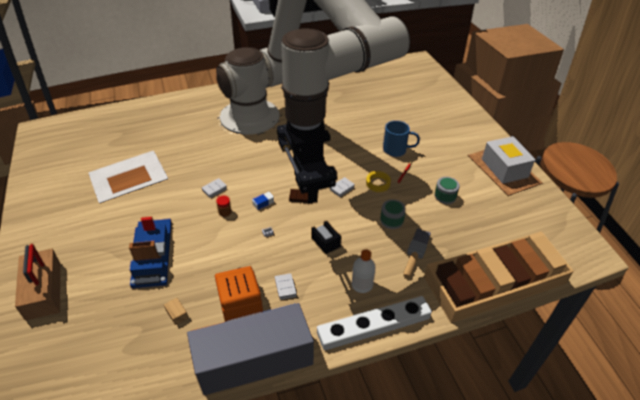

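View pics/side0.png

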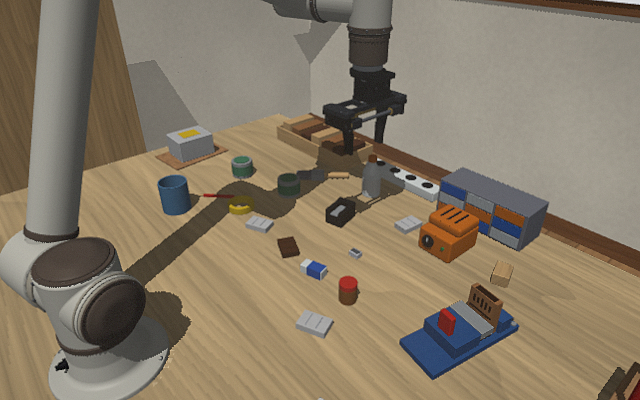

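View pics/wrist0.png

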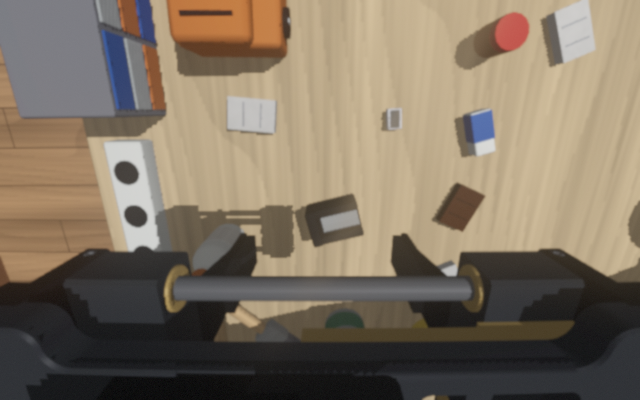

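```bash
cat > h.py <<'E'
import numpy as np,cv2,pickle
def cam(n):
    from station import imaging
    return imaging.camera_params(n)
def proj(P,X):
    X=np.atleast_2d(X).astype(float); T=np.linalg.inv(P['world_from_camera'])
    c=X@T[:3,:3].T+T[:3,3]; s=c[:,:2]/c[:,2:]; s=s*(1+P['k1']*(s**2).sum(1,keepdims=True))
    K=P['intrinsics']; return s*[K[0,0],K[1,1]]+[K[0,2],K[1,2]]
def unproj(P,uv,z):
    uv=np.atleast_2d(uv).astype(float); K=P['intrinsics']
    s=cv2.undistortPoints(uv.reshape(-1,1,2),K,np.array([P['k1'],0,0,0.])).reshape(-1,2)
    d=np.c_[s,np.ones(len(s))]@P['world_from_camera'][:3,:3].T; o=P['world_from_camera'][:3,3]
    z=np.broadcast_to(z,len(s)); return o+d*((z-o[2])/d[:,2])[:,None]
def rotz(a): c,s=np.cos(a),np.sin(a); return np.array([[c,-s,0],[s,c,0],[0,0,1.]])
def box(x,y,a,lx,ly,h,cx=0,cy=0,z0=0):
    b=np.array([[sx*lx/2+cx,sy*ly/2+cy,z] for z in(z0,z0+h) for sx,sy in((-1,-1),(1,-1),(1,1),(-1,1))])
    return b@rotz(a).T+[x,y,0]
E_=[(0,1),(1,2),(2,3),(3,0),(4,5),(5,6),(6,7),(7,4),(0,4),(1,5),(2,6),(3,7)]
def drawbox(im,P,b,s=1,off=(0,0),col=(0,255,0)):
    p=(proj(P,b)-off)*s
    for i,j in E_: cv2.line(im,tuple(np.int32(p[i]*8)),tuple(np.int32(p[j]*8)),col,1,cv2.LINE_AA,3)
def drawcirc(im,P,x,y,rad,z,s=1,off=(0,0),col=(0,255,0)):
    t=np.linspace(0,2*np.pi,40); p=(proj(P,np.c_[x+rad*np.cos(t),y+rad*np.sin(t),0*t+z])-off)*s
    cv2.polylines(im,[np.int32(p*8)],True,col,1,cv2.LINE_AA,3)
def snap(n,tag):
    from station import imaging
    P=imaging.camera_params(n); im=imaging.capture(n)
    cv2.imwrite(f'pics/{tag}_raw.png',im); pickle.dump(P,open(f'pics/{tag}.pkl','wb')); return im,P
def load(tag): return cv2.imread(f'pics/{tag}_raw.png'),pickle.load(open(f'pics/{tag}.pkl','rb'))
def crop(im,x0,y0,w,h,s,name,sub=None):
    c=cv2.resize(im[y0:y0+h,x0:x0+w],None,fx=s,fy=s,interpolation=cv2.INTER_CUBIC); return c
def report(u):
    pass
E
python3 - <<'E'
from h import *
S=cam('scene');W=cam('wrist');D=cam('side')
for n,p,z in [('wb1',(214,188),.014),('wb2',(342,187),.014),('wb3',(285,286),.014),('eraser',(263,200),.022),('dark',(300,196),.014),('jar',(223,200),.048),('tinL',(447,184),.05),('tinR',(393,208),.05),('stand',(325,233),.045),('heater',(237,285),.083),('grip',(148,220),.086),('plate',(143,242),.075),('tape',(378,182),.02),('pencil',(405,172),.005),('glue',(364,280),.05),('sharp',(267,232),.013),('offcut',(175,309),.028),('mug',(397,130),.085)]:
    print(n,unproj(S,p,z)[0].round(3))
for n,p,z in [('wb3',(251,115),.014),('wb1',(573,32),.014),('eraser',(480,131),.022),('dark',(461,207),.014),('jar',(513,32),.048),('stand',(334,217),.045)]:
    print('w',n,unproj(W,p,z)[0].round(3))
E
```

```text
wb1 [ 0.337 -0.181  0.014]
wb2 [0.444 0.165 0.014]
wb3 [ 0.724 -0.083  0.014]
eraser [ 0.435 -0.062  0.022]
dark [0.443 0.041 0.014]
jar [ 0.428 -0.169  0.048]
tinL [0.556 0.433 0.05 ]
tinR [0.596 0.249 0.05 ]
stand [0.62  0.052 0.045]
heater [ 0.739 -0.195  0.083]
grip [ 0.481 -0.365  0.086]
plate [ 0.54  -0.385  0.075]
tape [0.461 0.267 0.02 ]
pencil [0.43  0.37  0.005]
glue [0.789 0.088 0.05 ]
sharp [ 0.544 -0.08   0.013]
offcut [ 0.721 -0.341  0.028]
mug [0.329 0.38  0.085]
w wb3 [ 0.715 -0.079  0.014]
w wb1 [ 0.325 -0.177  0.014]
w eraser [ 0.424 -0.06   0.022]
w dark [0.43  0.044 0.014]
w jar [ 0.419 -0.166  0.048]
w stand [0.61  0.047 0.045]
```

{"name": "move_arm", "arguments": {"motion": [8,3.5,-1,0,0,0,-1,8,3.5,-1,0,0,0,-1,8,3.5,-1,0,0,0,-1,8,3.5,-1,0,0,0,-1,8,3.5,-1,0,0,0,-1,8,3.5,-1,0,0,0,-1,8,3.5,-1,0,0,0,-1,8,3.5,-1,0,0,0,-1,8,3.5,-1,0,0,0,-1,8,3.5,-1,0,0,0,-1,8,3.5,-1,0,0,0,-1,8,3.5,-1,0,0,0,-1,8,3.5,-1,0,0,0,-1]}}

```text
time_s: 1.23
tcp_pos: [0.485, -0.3189, 0.2616]
ee_rot: [[0.001, -1.0, -0.002], [-1.0, -0.001, 0.0], [-0.0, 0.002, -1.0]]
wrist_force: [-0.4, 0.3, 0.3]
gripper_width: 0.997
```

```bash
python3 - <<'E'
from h import *
from station import r
s=r.sense();print(s['time_s'],s['tcp_pos'].round(4))
im,P=snap('wrist','w1'); snap('scene','s1'); snap('side','d1')
E
```

```text
1.2333 [ 0.485  -0.3189  0.2616]
```

View pics/w1_raw.png

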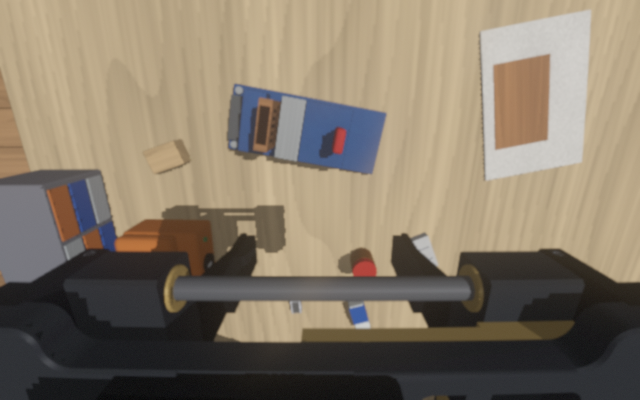

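View pics/s1_raw.png

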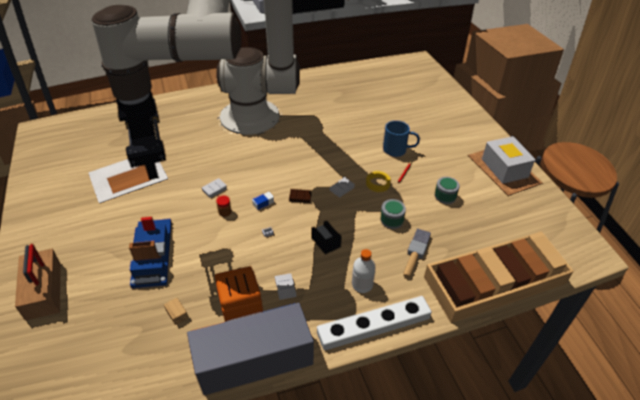

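```bash
python3 - <<'E'
from h import *
im,P=load('w1'); c=crop(im,210,65,200,130,4,''); cv2.imwrite('pics/c1.png',c)
im,P=load('s1'); c=crop(im,110,190,180,120,4,''); cv2.imwrite('pics/c2.png',c)
E
```

```text
(no output)
```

View pics/c1.png

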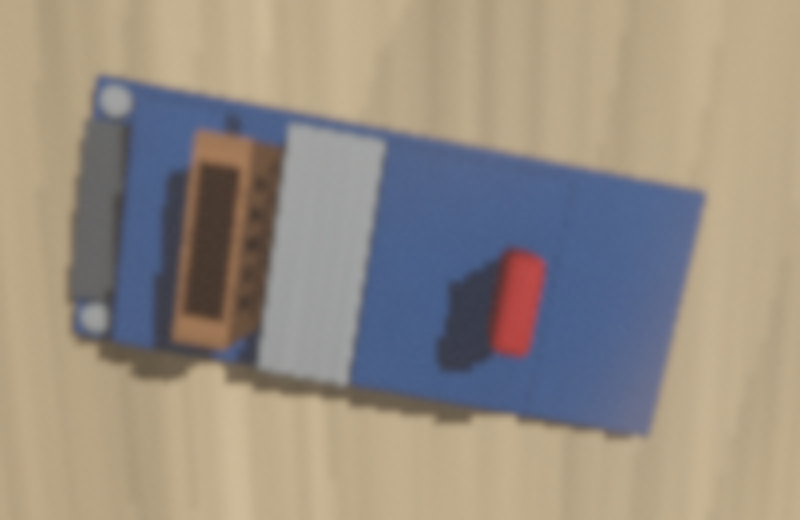

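View pics/c2.png

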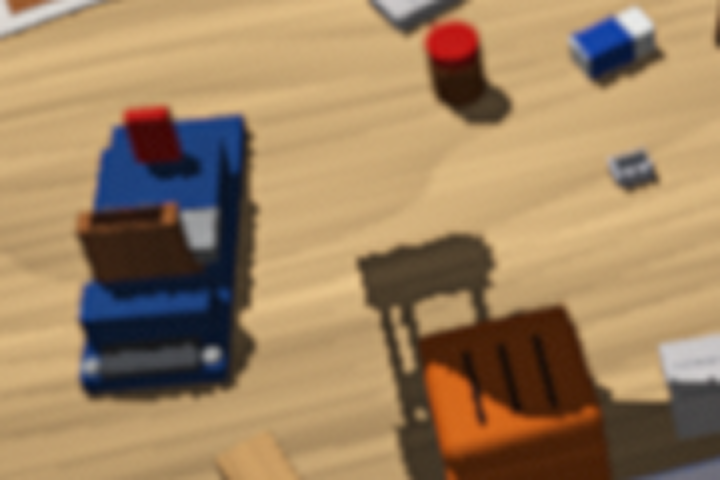

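```bash
cat >> h.py <<'E'
from scipy.optimize import least_squares
def fit(obs,x0):
    # obs: list of (P, [(uv, local xyz),...]); returns x,y,a
    def f(q):
        out=[]
        for P,l in obs:
            X=np.array([b for a,b in l],float)@rotz(q[2]).T+[q[0],q[1],0]
            out.append((proj(P,X)-np.array([a for a,b in l])).ravel())
        return np.concatenate(out)
    s=least_squares(f,x0); return s.x,np.abs(f(s.x)).max(),f(s.x).reshape(-1,2).round(1)
E
python3 - <<'E'
from h import *
im,P=load('w1')
o=np.array([210,65]); u=lambda x,y:(np.array([x,y])/4+o-0.4)
L=[(u(97,75),(.075,-.045,.015)),(u(706,192),(-.140,-.045,.015)),(u(648,437),(-.14,.045,.015)),(u(75,340),(.075,.045,.015))]
q,m,res=fit([(P,L)],[.54,-.385,0]); print(q,np.degrees(q[2]),m,res)
im2=cv2.resize(im,None,fx=4,fy=4,interpolation=cv2.INTER_CUBIC)[260:780,840:1640]
off=o
for b in [(.215,.09,.015,-.0325,0,0),(.012,.03,.041,-.075,0,.045),(.016,.06,.075,.014,0,.015)]:
    drawbox(im2,P,box(q[0],q[1],q[2],*b),4,off)
cv2.imwrite('pics/c3.png',im2)
im,P=load('s1'); off=np.array([110,190]); im2=crop(im,110,190,180,120,4,'')
for b in [(.215,.09,.015,-.0325,0,0),(.012,.03,.041,-.075,0,.045),(.016,.06,.075,.014,0,.015)]:
    drawbox(im2,P,box(q[0],q[1],q[2],*b),4,off)
cv2.imwrite('pics/c4.png',im2)
E
```

```text
[ 0.54048477 -0.38115891 -0.17566073] -10.064618413586857 0.9311448346317093 [[-0.9  0.2]
 [ 0.8 -0.2]
 [ 0.7  0.7]
 [-0.6 -0.4]]
```

View pics/c3.png

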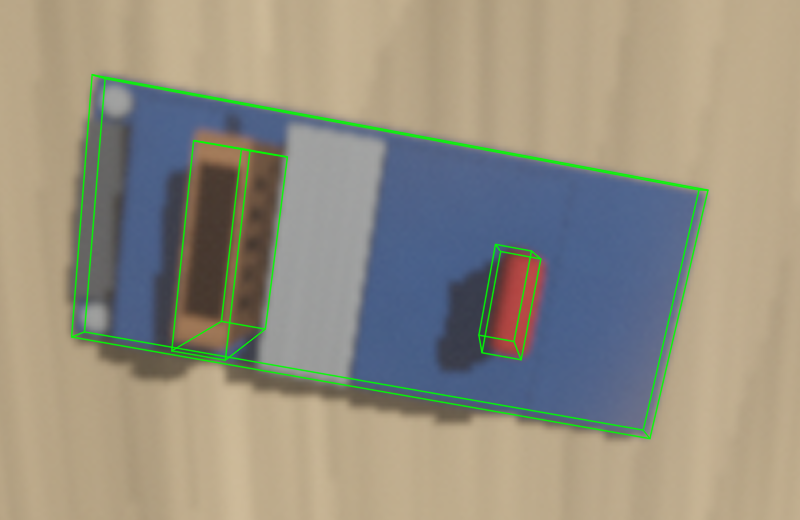

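View pics/c4.png

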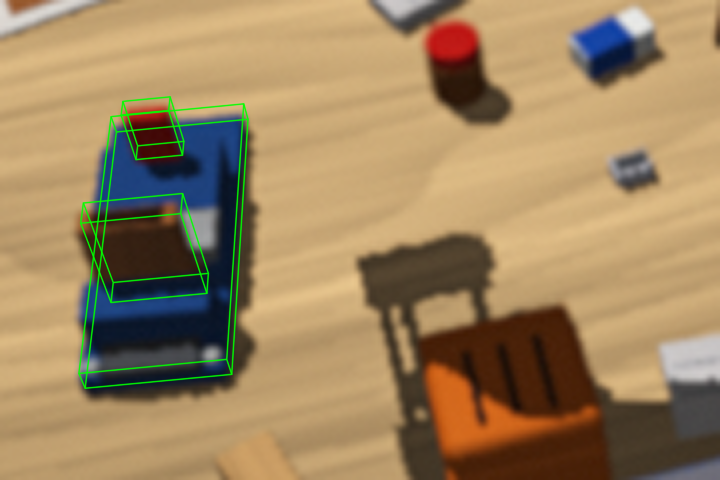

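```bash
python3 - <<'E'
from h import *
from station import r
s=r.sense(); R=s['ee_rot'];t=s['tcp_pos']
for n,tag in (('wrist','w1'),('scene','s1'),('side','d1')):
    im,P=load(tag)
    pts=np.array([[0,.0435,0],[0,-.0435,0],[0,.0585,0],[0,-.0585,0],[0,0,0]])@R.T+t
    p=proj(P,pts); print(n,p.round(1))
    im=cv2.resize(im,None,fx=4,fy=4,interpolation=cv2.INTER_CUBIC)
    for a in p: cv2.circle(im,tuple(np.int32(a*4+2)),3,(0,255,0),-1)
    c=p.mean(0)*4; x0=int(max(0,min(c[0]-400,2560-800)));y0=int(max(0,min(c[1]-250,1600-500)))
    cv2.imwrite(f'pics/f_{n}.png',im[y0:y0+500,x0:x0+800])
q=[ 0.54048477,-0.38115891,-0.17566073]
im,P=load('d1'); off=np.array([380,270]); im2=crop(im,380,270,200,130,4,'')
for b in [(.215,.09,.015,-.0325,0,0),(.012,.03,.041,-.075,0,.045),(.016,.06,.075,.014,0,.015)]:
    drawbox(im2,P,box(q[0],q[1],q[2],*b),4,off)
cv2.imwrite('pics/c5.png',im2)
E
```

```text
wrist [[389.  247.6]
 [253.8 247.7]
 [412.3 247.5]
 [230.6 247.6]
 [321.4 247.7]]
scene [[149.9 151.4]
 [153.4 175.1]
 [149.4 147.5]
 [154.1 179.5]
 [151.6 162.9]]
side [[428.  221.5]
 [460.7 202.1]
 [421.9 225.1]
 [465.9 199. ]
 [444.9 211.5]]
```

View pics/f_scene.png

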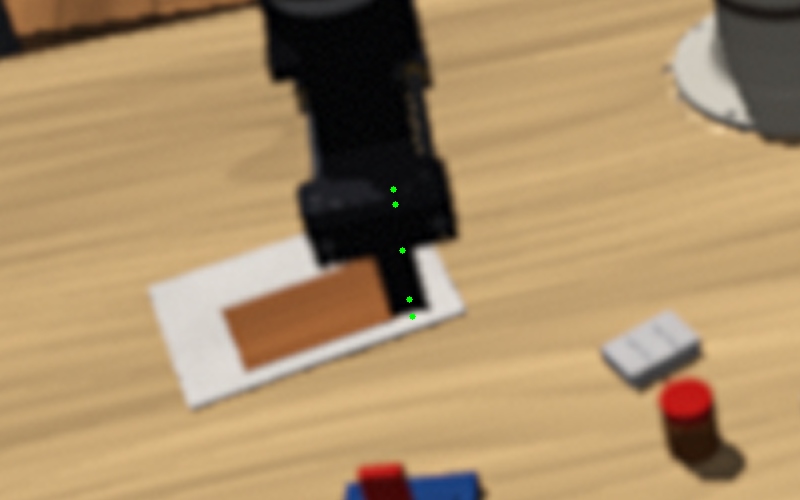

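View pics/f_wrist.png

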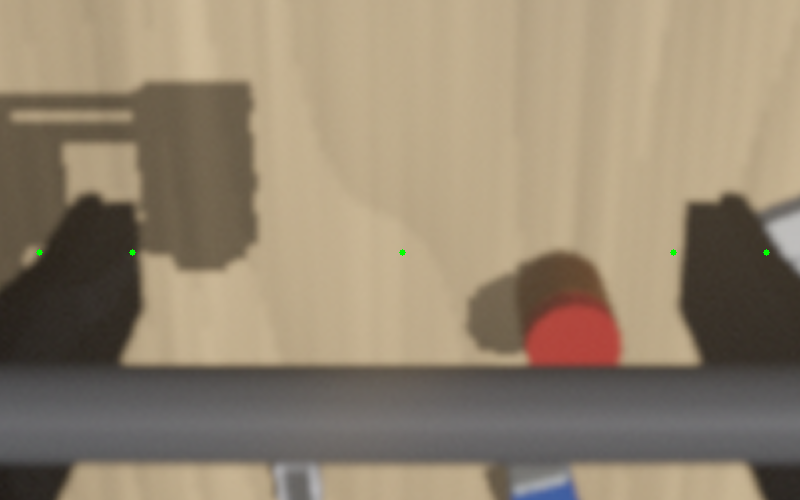

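View pics/c5.png

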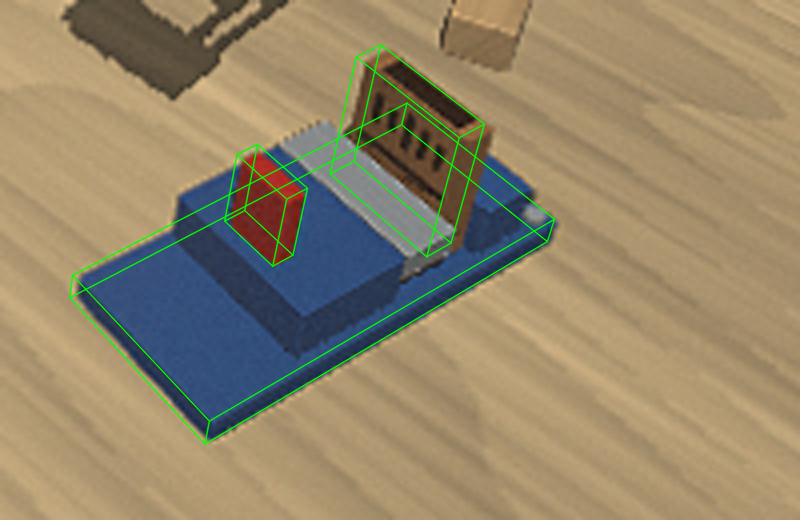

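View pics/f_side.png

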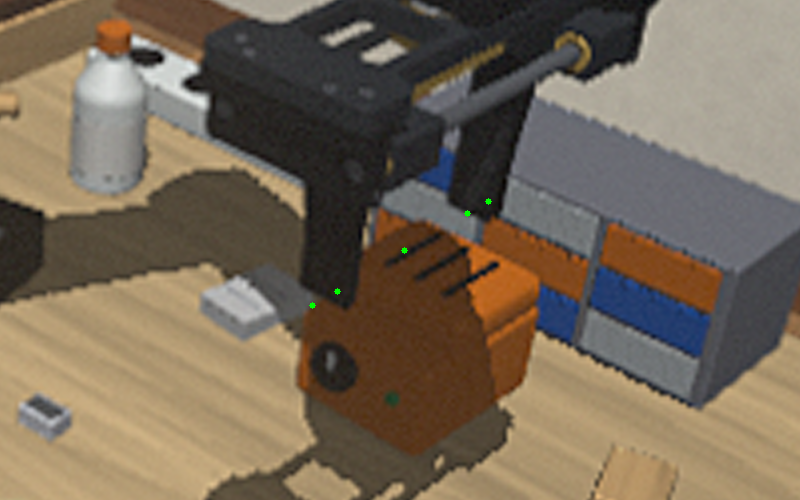

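```bash
cat >> h.py <<'E'
from scipy.spatial.transform import Rotation as Ro
def go(*wps):
    from station import r
    s=r.sense(); R0=s['ee_rot'];t0=s['tcp_pos']; prev=t0;Rp=R0
    for x,y,z,th in wps:
        a=np.radians(th); X=np.array([np.cos(a),np.sin(a),0]);Z=np.array([0,0,-1.]);R=np.c_[X,np.cross(Z,X),Z]
        d=R0.T@(np.array([x,y,z])-t0)/.04; w=np.degrees(Ro.from_matrix(R0.T@R).as_rotvec())/5
        n=max(np.linalg.norm(np.array([x,y,z])-prev)/.0417,np.degrees(Ro.from_matrix(Rp.T@R).magnitude())/7.16)
        print(d.round(2),w.round(2),'rows>=',round(n,1)); prev=np.array([x,y,z]);Rp=R
def at(q,l):
    return (np.array([q[0],q[1]])+(rotz(q[2])@[l[0],l[1],0])[:2]).round(4)
VISE=[ 0.5405,-0.3812,-0.1757]
E
python3 - <<'E'
from h import *
h=at(VISE,(-.077,0));print(h)
go((*h,.13,-100),(*h,.055,-100))
E
```

```text
[ 0.4647 -0.3677]
[1.22 0.5  3.3 ] [ 0.02 -0.    2.02] rows>= 3.4
[1.22 0.5  5.17] [ 0.02 -0.    2.02] rows>= 1.8
```

{"name": "move_arm", "arguments": {"motion": [1.22,0.5,3.0,0,0,2,-1,1.22,0.5,3.0,0,0,2,-1,1.22,0.5,3.0,0,0,2,-1,1.22,0.5,3.0,0,0,2,-1,1.22,0.5,3.0,0,0,2,-1,1.22,0.5,3.0,0,0,2,-1,1.22,0.5,3.0,0,0,2,-1,1.22,0.5,4.2,0,0,2,-1,1.22,0.5,5.15,0,0,2,-1,1.22,0.5,5.15,0,0,2,-1,1.22,0.5,5.15,0,0,2,-1]}}

```text
time_s: 2.3
tcp_pos: [0.4648, -0.3672, 0.0559]
ee_rot: [[-0.171, -0.985, -0.004], [-0.985, 0.171, 0.001], [0.0, 0.004, -1.0]]
wrist_force: [0.2, 0.3, 1.2]
gripper_width: 0.999
```

```bash
python3 - <<'E'
from h import *
from station import r
im,P=snap('wrist','w2'); im2,P2=snap('side','d2'); 
cv2.imwrite('pics/c6.png',np.vstack([im[150:400],crop(im2,380,220,213,83,3,'')[:,:640]]))
E
```

```text
Traceback (most recent call last):
ValueError: all the input array dimensions except for the concatenation axis must match exactly, but along dimension 1, the array at index 0 has size 640 and the array at index 1 has size 639
```

View pics/w2_raw.png

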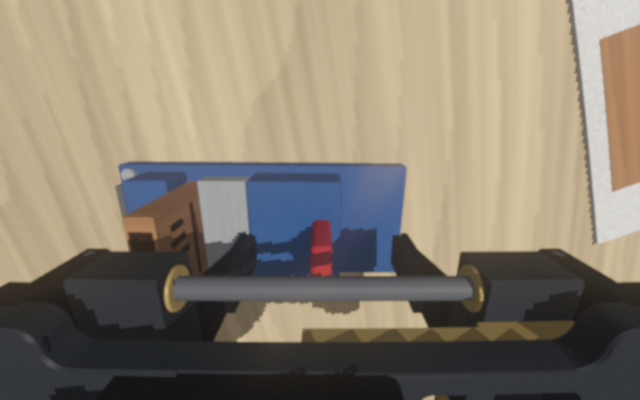

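View pics/d2_raw.png

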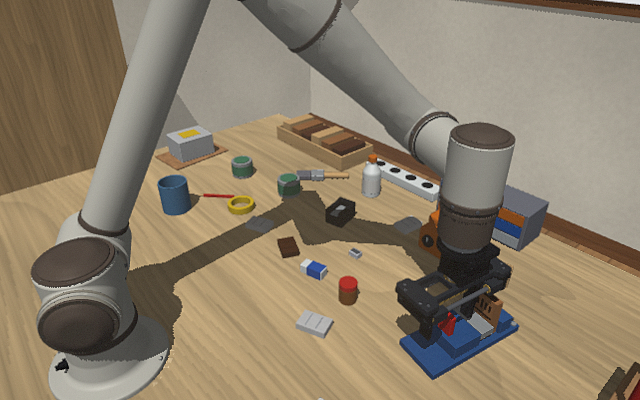

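{"name": "move_arm", "arguments": {"motion": [0,0,0,0,0,0,1,0,0,0,0,0,0,1,0,0,0,0,0,0,1,0,0,0,0,0,0,1,0,0,0,0,0,0,1,0,0,0,0,0,0,1,0,0,0,0,0,0,1,0,0,0,0,0,0,1,0,0.2,0,0,0,0,1,0,0.4,0,0,0,0,1,0,0.6,0,0,0,0,1,0,0.8,0,0,0,0,1,0,1,0,0,0,0,1,0,1.2,0,0,0,0,1,0,1.2,0,0,0,0,1,0,1.2,0,0,0,0,1,0,1.2,0,0,0,0,1,0,1.2,0,0,0,0,1]}}

```text
time_s: 3.9
tcp_pos: [0.419, -0.36, 0.059]
ee_rot: [[-0.171, -0.985, 0.001], [-0.985, 0.171, -0.002], [0.002, -0.001, -1.0]]
wrist_force: [-0.2, 3.1, 2.7]
gripper_width: 0.137
```

```bash
python3 - <<'E'
from h import *
from station import r
im,P=snap('wrist','w3');s=r.sense();print(s['tcp_pos'],s['wrist_force'],s['gripper_width']*87)
E
```

```text
[ 0.41897008 -0.36002512  0.05897443] [-0.49400786  4.30224898  3.66559899] 11.712095870574041
```

View pics/w3_raw.png

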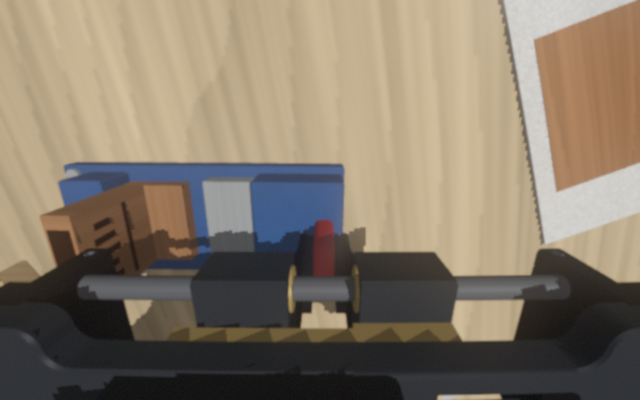

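{"name": "move_arm", "arguments": {"motion": [0,0.12,0,0,0,0,1,0,0.2,0,0,0,0,1,0,0.2,0,0,0,0,1,0,0.2,0,0,0,0,1,0,0.2,0,0,0,0,1]}}

```text
time_s: 4.37
tcp_pos: [0.419, -0.3601, 0.059]
ee_rot: [[-0.169, -0.986, 0.016], [-0.986, 0.169, -0.007], [0.005, -0.017, -1.0]]
wrist_force: [17.5, 2.0, -11.6]
gripper_width: 0.135
```

```bash
sed -i 's/^VISE=.*/VISE=[0.5420,-0.3819,-0.1740]/' h.py; python3 - <<'E'
from h import *
h=at(VISE,(.014,0));print(h)
go((.419,-.36,.15,-100),(*h,.15,-100),(*h,.056,-100))
E
```

```text
[ 0.5558 -0.3843]
[ 0.01 -0.04 -2.27] [-0.19 -0.05  0.06] rows>= 2.2
[ 0.03 -3.51 -2.22] [-0.19 -0.05  0.06] rows>= 3.3
[ 0.02 -3.47  0.13] [-0.19 -0.05  0.06] rows>= 2.3
```

{"name": "move_arm", "arguments": {"motion": [0,0,0,0,0,0,0,0,0,0,0,0,0,0,0,0,0,0,0,0,0,0,0,0,0,0,0,0,0,0,-1.2,-0.2,0,0,0,0,0,-2.27,-0.2,0,0,0,0,0,-2.27,-0.2,0,0,0,0,-3.5,-2.2,-0.2,0,0,0,0,-3.5,-2.2,-0.2,0,0,0,0,-3.5,-2.2,-0.2,0,0,0,0,-3.5,-2.2,-0.2,0,0,0,0,-3.5,-2.2,-0.2,0,0,0,0,-3.5,-2.2,-0.2,0,0,0]}}

```text
time_s: 5.45
tcp_pos: [0.5551, -0.383, 0.1483]
ee_rot: [[-0.169, -0.986, -0.004], [-0.986, 0.169, -0.004], [0.004, 0.003, -1.0]]
wrist_force: [0.0, 0.3, -0.0]
gripper_width: 0.501
```

```bash
python3 - <<'E'
from h import *
im,P=snap('wrist','w4')
h=at(VISE,(.014,0));go((*h,.056,-100))
E
```

```text
[ 0.02 -0.05  2.32] [ 0.03 -0.05  0.05] rows>= 2.2
```

View pics/w4_raw.png

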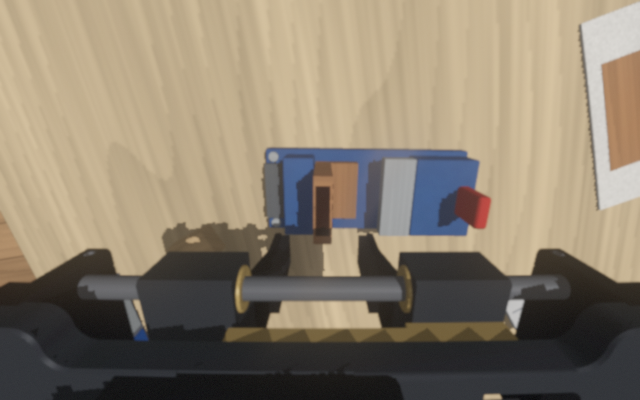

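{"name": "move_arm", "arguments": {"motion": [0.02,-0.05,1.2,0,0,0,0,0.02,-0.05,2.3,0,0,0,0,0.02,-0.05,2.3,0,0,0,0,0.02,-0.05,2.3,0,0,0,0,0.02,-0.05,2.3,0,0,0,1,0.02,-0.05,2.3,0,0,0,1,0.02,-0.05,2.3,0,0,0,1,0.02,-0.05,2.3,0,0,0,1,0.02,-0.05,2.3,0,0,0,1,0.02,-0.05,2.3,0,0,0,1]}}

```text
time_s: 6.33
tcp_pos: [0.5564, -0.3847, 0.0582]
ee_rot: [[-0.169, -0.986, -0.002], [-0.986, 0.169, -0.005], [0.005, 0.001, -1.0]]
wrist_force: [-0.7, 0.8, 2.6]
gripper_width: 0.176
```

{"name": "move_arm", "arguments": {"motion": [0,0,-0.3,0,0,0,1,0,0,-0.8,0,0,0,1,0,0,-1.6,0,0,0,1,0,0,-2.4,0,0,0,1,0,0,-3.2,0,0,0,1,0,0,-4.5,0,0,0,1,0,0,-4.5,0,0,0,1,0,0,-4.5,0,0,0,1]}}

```text
time_s: 7.0
tcp_pos: [0.5585, -0.385, 0.2445]
ee_rot: [[-0.169, -0.986, 0.008], [-0.986, 0.168, -0.01], [0.008, -0.009, -1.0]]
wrist_force: [0.8, -0.2, -0.2]
gripper_width: 0.183
```

```bash
python3 - <<'E'
from h import *
snap('wrist','w5');im,P=snap('side','d5');cv2.imwrite('pics/c7.png',crop(im,380,120,200,150,4,''))
E
```

```text
(no output)
```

View pics/c7.png

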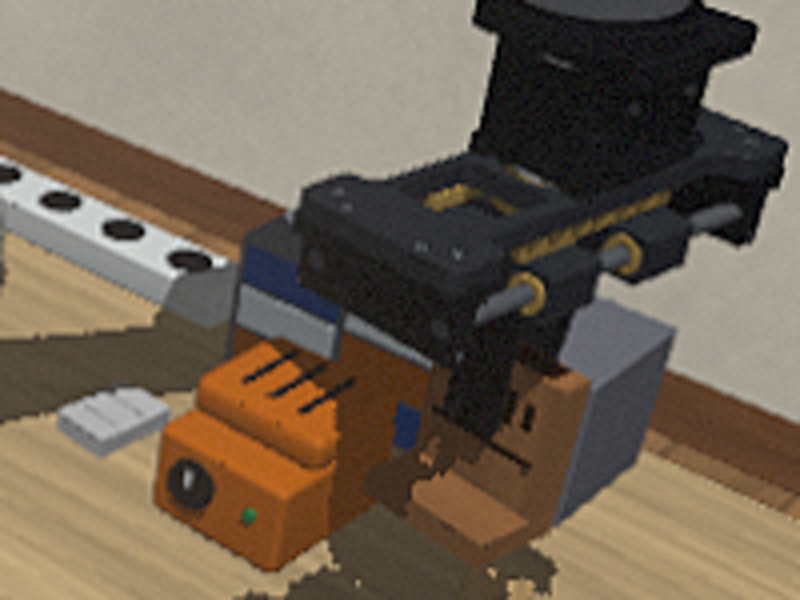

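View pics/w5_raw.png

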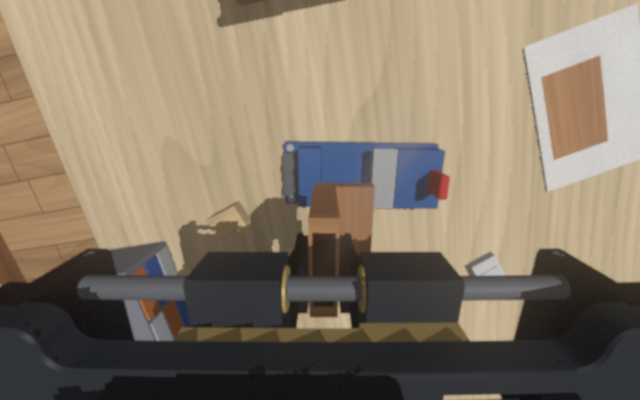

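```bash
python3 - <<'E'
from h import *
go((.52,.12,.26,-90),(.54,.48,.26,-85))
E
```

```text
[-12.25   3.02  -0.59] [ 0.01 -0.04 -1.95] rows>= 12.1
[-21.2    4.05  -0.62] [ 0.02 -0.04 -2.95] rows>= 8.6
```

{"name": "move_arm", "arguments": {"motion": [-12.25,3,-0.6,0,0,-2,1,-12.25,3,-0.6,0,0,-2,1,-12.25,3,-0.6,0,0,-2,1,-12.25,3,-0.6,0,0,-2,1,-12.25,3,-0.6,0,0,-2,1,-12.25,3,-0.6,0,0,-2,1,-12.25,3,-0.6,0,0,-2,1,-12.25,3,-0.6,0,0,-2,1,-12.25,3,-0.6,0,0,-2,1,-12.25,3,-0.6,0,0,-2,1,-12.25,3,-0.6,0,0,-2,1,-12.25,3,-0.6,0,0,-2,1,-12.25,3,-0.6,0,0,-2,1,-12.25,3,-0.6,0,0,-2,1,-12.25,3,-0.6,0,0,-2,1]}}

```text
time_s: 8.35
tcp_pos: [0.52, 0.1198, 0.2585]
ee_rot: [[0.005, -1.0, -0.005], [-1.0, -0.005, -0.005], [0.005, 0.005, -1.0]]
wrist_force: [-0.2, -0.5, -2.3]
gripper_width: 0.183
```

```bash
python3 - <<'E'
from h import *
im,P=snap('wrist','w6');cv2.imwrite('pics/c8.png',cv2.resize(im,(800,500)))
go((.54,.48,.26,-85))
E
```

```text
[-9.02 -0.53 -0.08] [ 0.06 -0.06 -0.95] rows>= 8.7
```

View pics/c8.png

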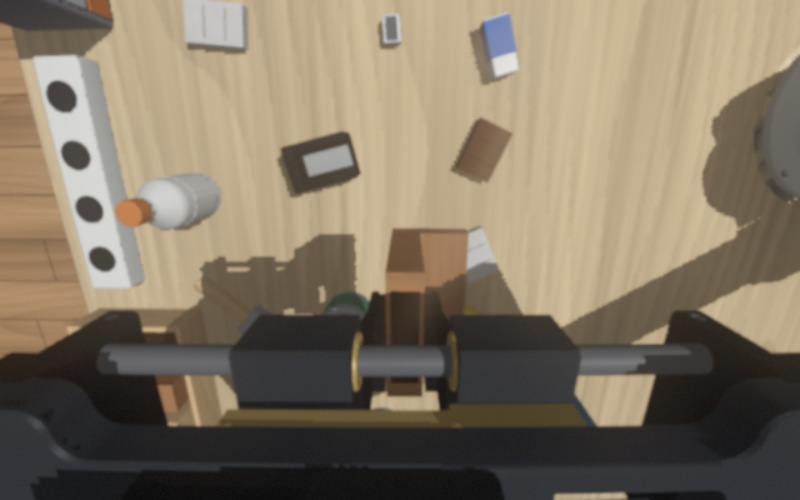

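{"name": "move_arm", "arguments": {"motion": [-9,-0.5,-0.1,0,0,-1,1,-9,-0.5,-0.1,0,0,-1,1,-9,-0.5,-0.1,0,0,-1,1,-9,-0.5,-0.1,0,0,-1,1,-9,-0.5,-0.1,0,0,-1,1,-9,-0.5,-0.1,0,0,-1,1,-9,-0.5,-0.1,0,0,-1,1,-9,-0.5,-0.1,0,0,-1,1,-9,-0.5,-0.1,0,0,-1,1,-9,-0.5,-0.1,0,0,-1,1,-9,-0.5,-0.1,0,0,-1,1,-9,-0.5,-0.1,0,0,-1,1,-9,-0.5,-0.1,0,0,-1,1]}}

```text
time_s: 9.48
tcp_pos: [0.5397, 0.4769, 0.2611]
ee_rot: [[0.089, -0.996, -0.005], [-0.996, -0.089, -0.006], [0.005, 0.005, -1.0]]
wrist_force: [0.1, -0.7, -1.2]
gripper_width: 0.179
```

```bash
python3 - <<'E'
from h import *
im,P=snap('wrist','w7');cv2.imwrite('pics/c9.png',cv2.resize(im,(800,500)))
E
```

```text
(no output)
```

View pics/c9.png

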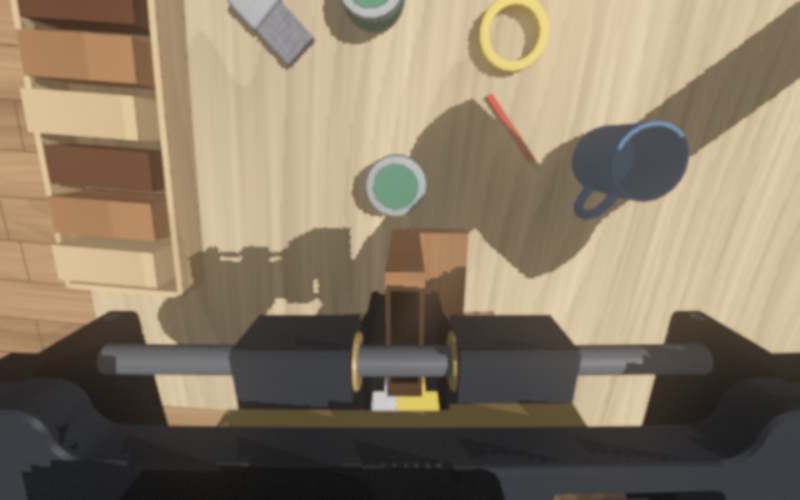

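{"name": "move_arm", "arguments": {"motion": [1.9,0,0,0,0,0,1,1.9,0,0,0,0,0,1,1.9,0,0,0,0,0,1,1.9,0,0,0,0,0,1,1.9,0,0,0,0,0,1]}}

```text
time_s: 9.95
tcp_pos: [0.5468, 0.4003, 0.2629]
ee_rot: [[0.087, -0.996, -0.003], [-0.996, -0.087, -0.004], [0.003, 0.004, -1.0]]
wrist_force: [-0.6, 0.6, -1.8]
gripper_width: 0.185
```

```bash
python3 - <<'E'
from h import *
im,P=snap('wrist','w8');cv2.imwrite('pics/c10.png',crop(im,220,30,200,150,4,''))
E
```

View pics/c10.png

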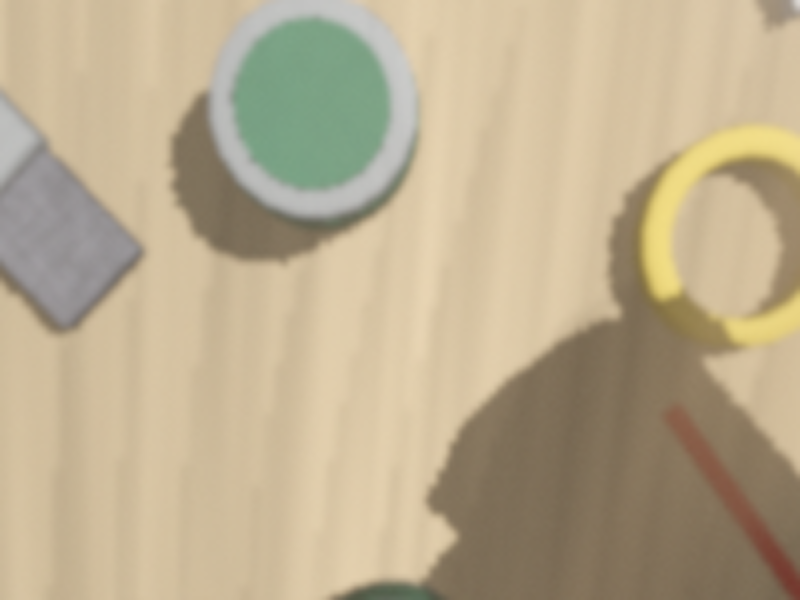

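```bash
cat >> h.py <<'E'
def green(im,P,z=.05,roi=None):
    hsv=cv2.cvtColor(im,cv2.COLOR_BGR2HSV); m=cv2.inRange(hsv,(60,50,60),(95,255,255))
    n,l,st,c=cv2.connectedComponentsWithStats(m)
    return [(st[i,4],c[i].round(1),unproj(P,c[i],z)[0].round(4)) for i in range(1,n) if st[i,4]>150]
E
python3 - <<'E'
from h import *
for t in ('w7','w8'):
    print(t,green(*load(t)))
E
```

```text
w7 [(np.int32(939), array([316.2, 149. ]), array([0.5503, 0.4409, 0.05  ]))]
w8 [(np.int32(1186), array([297.4,  55.5]), array([0.5894, 0.2544, 0.05  ])), (np.int32(151), array([306. , 200.9]), array([0.5663, 0.4384, 0.05  ]))]
```

```bash
python3 - <<'E'
from h import *
go((.5836,.3506,.14,-78),(.5836,.3506,.06,-78),(.5836,.3506,.0435,-78))
E
```

```text
[ 1.33 -0.82  3.06] [ 0.05 -0.04 -1.39] rows>= 3.3
[ 1.32 -0.83  5.06] [ 0.05 -0.04 -1.39] rows>= 1.9
[ 1.32 -0.83  5.48] [ 0.05 -0.04 -1.39] rows>= 0.4
```

{"name": "move_arm", "arguments": {"motion": [1.33,-0.83,3,0,0,-1.4,1,1.33,-0.83,3,0,0,-1.4,1,1.33,-0.83,3,0,0,-1.4,1,1.33,-0.83,3,0,0,-1.4,1,1.33,-0.83,3,0,0,-1.4,1,1.33,-0.83,4,0,0,-1.4,1,1.33,-0.83,4.7,0,0,-1.4,1,1.33,-0.83,5.1,0,0,-1.4,1,1.33,-0.83,5.2,0,0,-1.4,1,1.33,-0.83,5.2,0,0,-1.4,1,1.33,-0.83,5.2,0,0,-1.4,1]}}

```text
time_s: 10.92
tcp_pos: [0.5849, 0.3523, 0.0572]
ee_rot: [[0.211, -0.978, 0.0], [-0.978, -0.211, -0.001], [0.001, 0.0, -1.0]]
wrist_force: [0.2, -0.0, -1.3]
gripper_width: 0.182
```

```bash
python3 - <<'E'
from h import *
go((.5836,.3506,.0435,-78))
im,P=snap('side','d8');cv2.imwrite('pics/c11.png',crop(im,200,100,160,110,5,''))
E
```

```text
[0.03 0.04 0.34] [ 0.   -0.02  0.03] rows>= 0.3
```

View pics/c11.png

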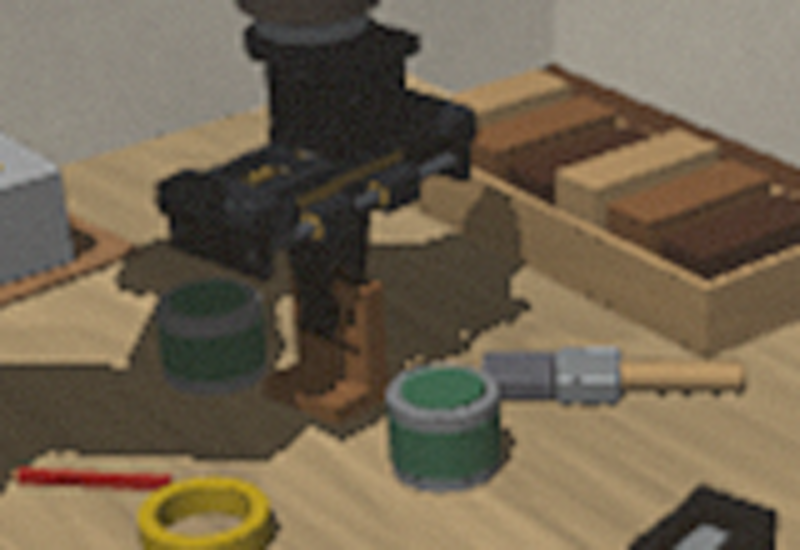

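Good; lower the last 14 mm and release.

{"name": "move_arm", "arguments": {"motion": [0.03,0.04,0.2,0,0,0,1,0.03,0.04,0.36,0,0,0,1,0.03,0.04,0.36,0,0,0,1,0.03,0.04,0.36,0,0,0,1,0.03,0.04,0.36,0,0,0,1]}}

```text
time_s: 11.38
tcp_pos: [0.5837, 0.3506, 0.0432]
ee_rot: [[0.21, -0.978, 0.001], [-0.978, -0.21, -0.001], [0.001, -0.0, -1.0]]
wrist_force: [0.4, -0.4, -0.9]
gripper_width: 0.186
```

{"name": "move_arm", "arguments": {"motion": [0,0,0.04,0,0,0,1,0,0,0.06,0,0,0,1,0,0,0.06,0,0,0,1]}}

```text
time_s: 11.63
tcp_pos: [0.5838, 0.3508, 0.0431]
ee_rot: [[0.211, -0.978, 0.001], [-0.978, -0.211, -0.001], [0.001, -0.001, -1.0]]
wrist_force: [-3.5, 0.1, 7.6]
gripper_width: 0.182
```

Contact (7.6 N up). Release and rise.

{"name": "move_arm", "arguments": {"motion": [0,0,0,0,0,0,0,0,0,0,0,0,0,0,0,0,0,0,0,0,0,0,0,0,0,0,0,0,0,0,0,0,0,0,0,0,0,-0.8,0,0,0,0,0,0,-1.6,0,0,0,0,0,0,-3,0,0,0,0,-2,0,-5,0,0,0,0,-2,0,-5,0,0,0,0,-2,0,-5,0,0,0,0,-2,0,-5,0,0,0,0,-2,0,-5,0,0,0,0]}}

```text
time_s: 12.72
tcp_pos: [0.5666, 0.4311, 0.245]
ee_rot: [[0.213, -0.977, 0.004], [-0.977, -0.213, 0.002], [-0.001, -0.005, -1.0]]
wrist_force: [-0.4, -0.1, -1.4]
gripper_width: 0.5
```

```bash
python3 - <<'E'
from h import *
im,P=snap('wrist','w9');cv2.imwrite('pics/c12.png',crop(im,220,30,200,150,4,''))
print(green(im,P))
B=(.5699,.3477,np.radians(12))
c=crop(im,220,30,200,150,4,'')
for b in [(.044,.06,.012,0,0,0),(.016,.06,.075,.014,0,0)]: drawbox(c,P,box(*B,*b),4,(220,30))
for t in ((.5503,.4409),(.5894,.2544)): drawcirc(c,P,*t,.032,.05,4,(220,30))
cv2.imwrite('pics/c12.png',c)
E
```

```text
[(np.int32(1465), array([337.1,  23.2]), array([0.5895, 0.2541, 0.05  ])), (np.int32(500), array([329.6, 182.5]), array([0.5574, 0.4356, 0.05  ]))]
```

View pics/c12.png

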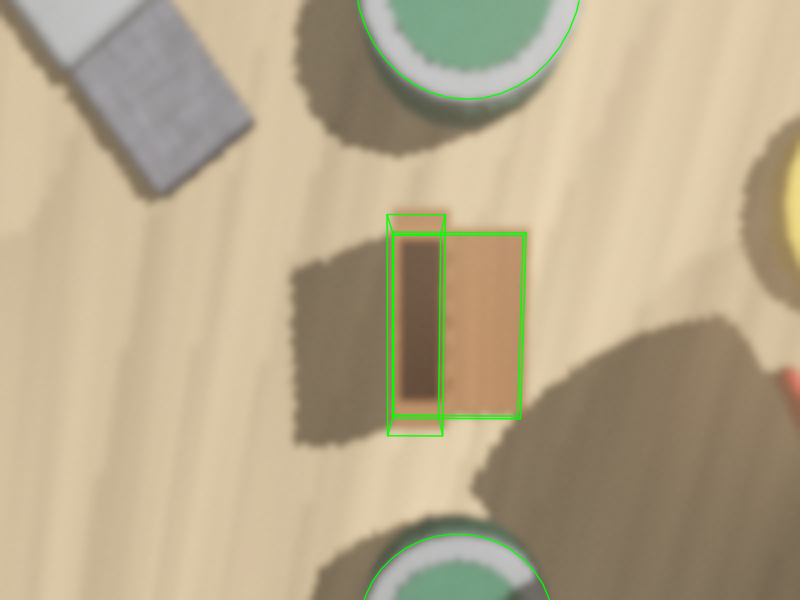

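```bash
python3 - <<'E'
from h import *
go((.51,.23,.28,-90))
E
```

```text
[ 4.58  2.43 -0.93] [-0.01 -0.01  2.44] rows>= 5.1
```

{"name": "move_arm", "arguments": {"motion": [4.6,2.4,-0.9,0,0,2.4,-1,4.6,2.4,-0.9,0,0,2.4,-1,4.6,2.4,-0.9,0,0,2.4,-1,4.6,2.4,-0.9,0,0,2.4,-1,4.6,2.4,-0.9,0,0,2.4,-1,4.6,2.4,-0.9,0,0,2.4,-1,4.6,2.4,-0.9,0,0,2.4,-1,4.6,2.4,-0.9,0,0,2.4,-1,4.6,2.4,-0.9,0,0,2.4,-1,4.6,2.4,-0.9,0,0,2.4,-1]}}

```text
time_s: 13.6
tcp_pos: [0.5113, 0.2302, 0.2774]
ee_rot: [[0.004, -1.0, -0.001], [-1.0, -0.004, -0.002], [0.002, 0.001, -1.0]]
wrist_force: [-0.5, 0.2, -0.3]
gripper_width: 0.995
```

```bash
python3 - <<'E'
from h import *
im,P=snap('wrist','w10');cv2.imwrite('pics/c13.png',cv2.resize(im[:260],(0,0),fx=1.25,fy=1.25))
cv2.imwrite('pics/c14.png',crop(im,200,30,260,190,3,''))
E
```

```text
(no output)
```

View pics/c13.png

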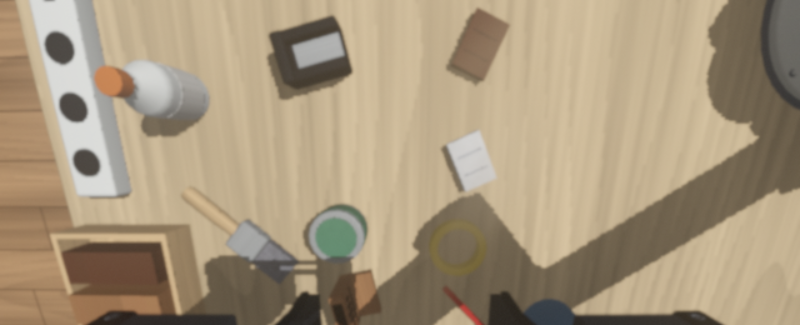

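View pics/c14.png

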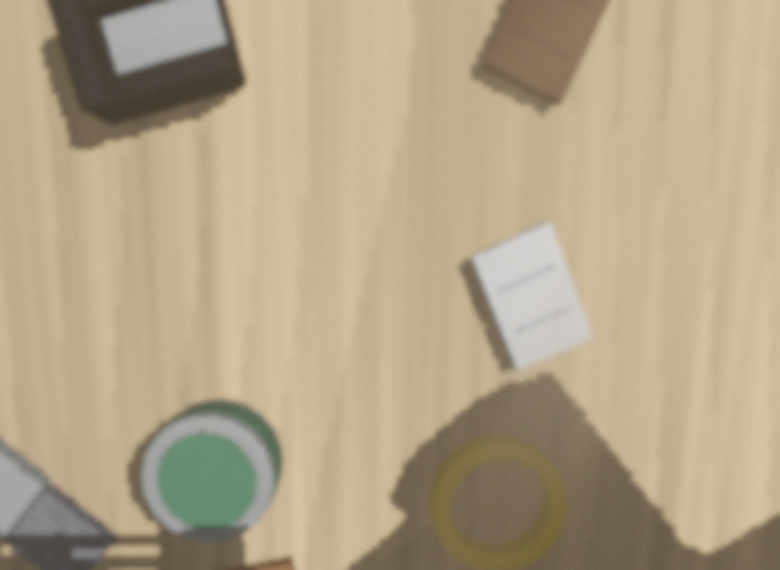

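```bash
python3 - <<'E'
from h import *
im,P=load('w6');cv2.imwrite('pics/c15.png',crop(im,210,90,100,80,8,''))
im,P=load('w10')
hsv=cv2.cvtColor(im,cv2.COLOR_BGR2HSV)
m=np.zeros(im.shape[:2],np.uint8); roi=(slice(95,165),slice(345,405))
m[roi]=((hsv[roi][...,1]<45)&(hsv[roi][...,2]>150))*255
n,l,st,c=cv2.connectedComponentsWithStats(m); i=1+st[1:,4].argmax(); print(st[i],c[i])
p=cv2.findContours((l==i).astype(np.uint8),0,1)[0][0][:,0].astype(float)+0
w=unproj(P,p,.014)[:,:2]; print(cv2.minAreaRect((w*1000).astype(np.float32)))
E
```

```text
[ 357  104   41   50 1219] [377.2100082  128.06972929]
((430.57666015625, 170.3223876953125), (41.92716979980469, 62.3839111328125), 24.240530014038086)
```

View pics/c15.png

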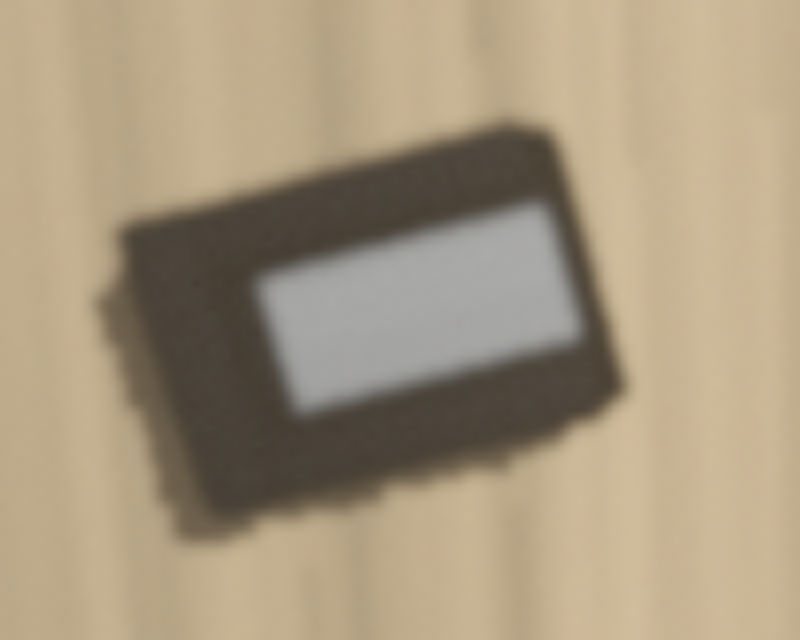

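```bash
python3 - <<'E'
from h import *
im,P=load('w6');o=np.array([210,90]);u=lambda x,y:np.array([x,y])/8+o-.45
L=[(u(122,232),(.035,-.025,.045)),(u(510,125),(-.035,-.025,.045)),(u(215,515),(.035,.025,.045))]
q,m,res=fit([(P,L)],[.61,.05,.25]);print(q,np.degrees(q[2]),res.tolist())
c=crop(im,210,90,100,80,8,'');drawbox(c,P,box(*q,.07,.05,.045),8,o-.45);cv2.imwrite('pics/c16.png',c)
im,P=load('w10');c=crop(im,200,0,100,80,8,'');drawbox(c,P,box(*q,.07,.05,.045),8,np.array([200,0])-.45);cv2.imwrite('pics/c17.png',c)
E
```

```text
[0.60747668 0.05950623 0.24949765] 14.295162605379181 [[-1.5, -0.4], [1.8, -1.1], [-0.4, 1.7]]
```

View pics/c16.png

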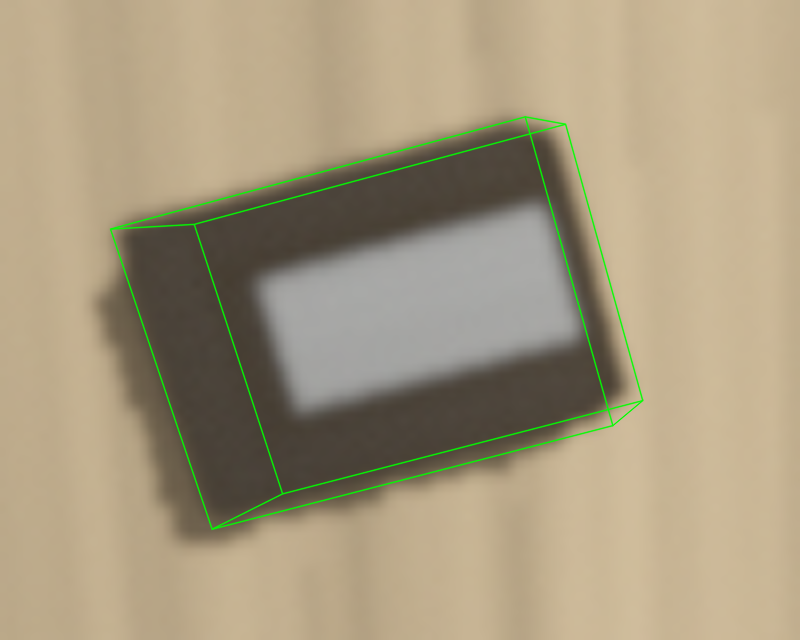

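View pics/c17.png

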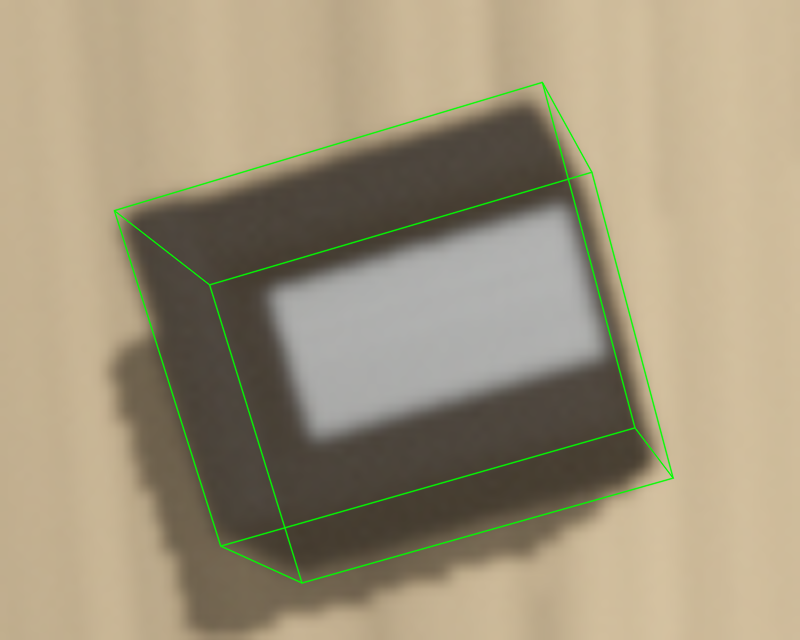

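```bash
cat >> h.py <<'E'
STAND=[.608,.0595,.2515]
TINL=(.5503,.4409);TINR=(.5894,.2544)
E
python3 - <<'E'
from h import *
go((.4306,.1703,.09,-65.8),(.4306,.1703,.005,-65.8))
E
```

```text
[1.48 2.02 4.69] [ 0.02 -0.02 -4.79] rows>= 5.1
[1.48 2.02 6.82] [ 0.02 -0.02 -4.79] rows>= 2.0
```

{"name": "move_arm", "arguments": {"motion": [1.48,2.02,4.6,0,0,-4.8,-0.5,1.48,2.02,4.6,0,0,-4.8,-0.5,1.48,2.02,4.6,0,0,-4.8,-0.5,1.48,2.02,4.6,0,0,-4.8,-0.5,1.48,2.02,4.6,0,0,-4.8,-0.5,1.48,2.02,4.6,0,0,-4.8,-0.5,1.48,2.02,4.6,0,0,-4.8,-0.5,1.48,2.02,5.6,0,0,-4.8,-0.5,1.48,2.02,6.4,0,0,-4.8,-0.5,1.48,2.02,6.8,0,0,-4.8,-0.5,1.48,2.02,6.8,0,0,-4.8,-0.5,1.48,2.02,6.8,0,0,-4.8,-0.5]}}

```text
time_s: 14.65
tcp_pos: [0.4321, 0.1716, 0.0061]
ee_rot: [[0.412, -0.911, 0.0], [-0.911, -0.412, -0.002], [0.002, 0.001, -1.0]]
wrist_force: [0.7, -0.2, 0.3]
gripper_width: 0.751
```

```bash
python3 - <<'E'
from h import *
snap('side','d11');im,P=load('d11');cv2.imwrite('pics/c18.png',crop(im,180,130,200,150,4,''))
E
```

```text
(no output)
```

View pics/c18.png

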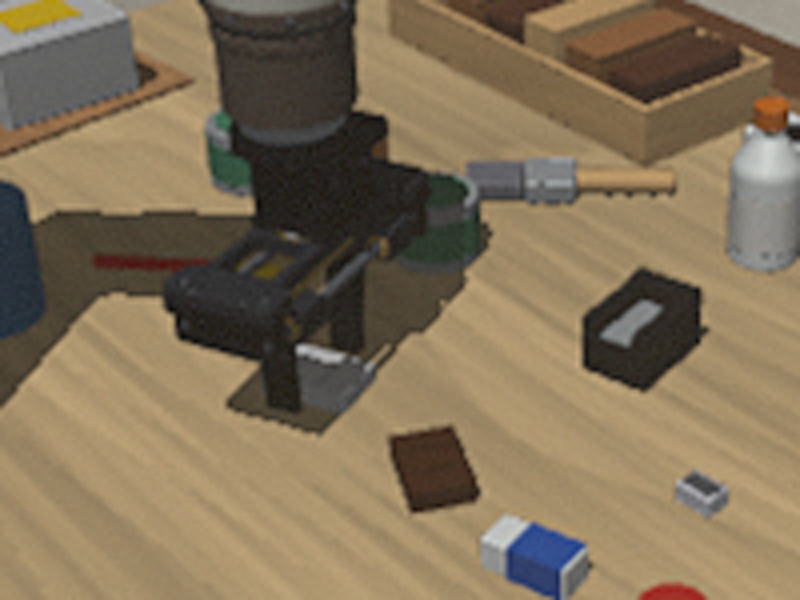

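```bash
python3 - <<'E'
from h import *
im,P=load('w10')
print(unproj(P,np.array([(478,8),(508,22),(487,82),(450,68)])/1.25,.014).round(4))
im,P=load('w6')
print(unproj(P,np.array([(487,119),(511,131),(487,181),(456,152)])/1.25,.014).round(4))
print(at(STAND,(-.095,0)))
go((.4306,.1703,.09,-65.8),(*at(STAND,(-.095,0)),.09,-75.6),(*at(STAND,(-.095,0)),.007,-75.6))
E
```

```text
[[0.4329 0.0126 0.014 ]
 [0.4    0.0253 0.014 ]
 [0.4184 0.0847 0.014 ]
 [0.4602 0.0708 0.014 ]]
[[0.4276 0.0133 0.014 ]
 [0.4    0.0255 0.014 ]
 [0.4227 0.0805 0.014 ]
 [0.46   0.0485 0.014 ]]
[0.516  0.0359]
[ 0.02  0.06 -2.08] [-0.02 -0.01  0.03] rows>= 2.0
[ 3.96 -0.51 -2.07] [-0.02 -0.01  1.99] rows>= 3.8
[ 3.96 -0.5   0.  ] [-0.02 -0.01  1.99] rows>= 2.0
```

{"name": "move_arm", "arguments": {"motion": [0,0,0,0,0,0,1,0,0,0,0,0,0,1,0,0,0,0,0,0,1,0,0,0,0,0,0,1,0,0,0,0,0,0,1,0,0,0,0,0,0,1,0,0,-1,0,0,0,1,0,0,-2,0,0,0,1,0,0,-2,0,0,0,1,3.96,-0.5,-2,0,0,2,1,3.96,-0.5,-2,0,0,2,1,3.96,-0.5,-2,0,0,2,1,3.96,-0.5,-2,0,0,2,1,3.96,-0.5,-2,0,0,2,1,3.96,-0.5,-2,0,0,2,1,3.96,-0.5,-2,0,0,2,1]}}

```text
time_s: 16.03
tcp_pos: [0.5154, 0.0356, 0.0867]
ee_rot: [[0.247, -0.969, 0.001], [-0.969, -0.247, -0.0], [0.001, -0.001, -1.0]]
wrist_force: [-0.6, -0.1, -0.8]
gripper_width: 0.45
```

```bash
python3 - <<'E'
from h import *
im,P=snap('wrist','w12')
go((*at(STAND,(-.095,0)),.007,-75.6))
E
```

```text
[ 0.01 -0.01  2.  ] [-0.01 -0.01 -0.01] rows>= 1.9
```

View pics/w12_raw.png

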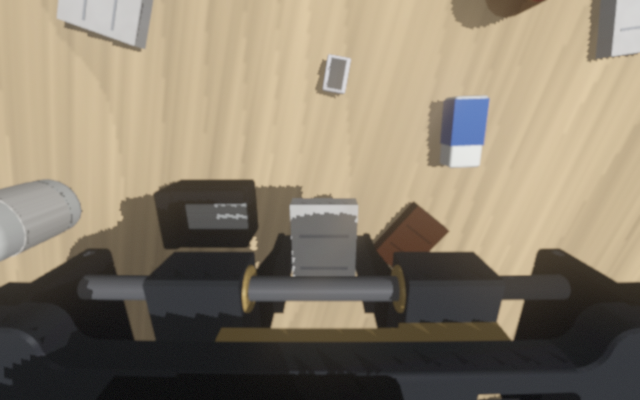

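Held square. Lower, release narrowly, rise.

{"name": "move_arm", "arguments": {"motion": [0,0,1,0,0,0,1,0,0,1.7,0,0,0,1,0,0,2.02,0,0,0,1,0,0,2.04,0,0,0,1,0,0,2.04,0,0,0,1,0,0,2.04,0,0,0,-0.2,0,0,2.04,0,0,0,-0.2,0,0,2.04,0,0,0,-0.2,0,0,2.04,0,0,0,-0.2,0,0,1,0,0,0,-0.2,0,0,-1,0,0,0,-0.2,0,0,-3,0,0,0,-0.2,-1.7,2,-4,0,0,-3,-0.2,-1.7,2,-4,0,0,-3,-0.2,-1.7,2,-4,0,0,-3,-0.2,-1.7,2,-4,0,0,-3,-0.2]}}

```text
time_s: 17.42
tcp_pos: [0.4195, 0.0825, 0.2495]
ee_rot: [[0.491, -0.871, 0.004], [-0.871, -0.491, 0.002], [0.001, -0.004, -1.0]]
wrist_force: [0.7, 0.3, 0.6]
gripper_width: 0.602
```

```bash
cat >> h.py <<'E'
def rect(im,P,lo,hi,roi,z):
    hsv=cv2.cvtColor(im,cv2.COLOR_BGR2HSV);x,y,w,h=roi
    m=np.zeros(im.shape[:2],np.uint8);m[y:y+h,x:x+w]=cv2.inRange(hsv[y:y+h,x:x+w],lo,hi)
    n,l,st,c=cv2.connectedComponentsWithStats(m); i=1+st[1:,4].argmax()
    p=cv2.findContours((l==i).astype(np.uint8),0,1)[0][0][:,0].astype(float)
    return st[i].tolist(),cv2.minAreaRect((unproj(P,p,z)[:,:2]*1000).astype(np.float32))
E
python3 - <<'E'
from h import *
im,P=snap('wrist','w13')
o=np.array([0,0]);c=cv2.resize(im,None,fx=1.25,fy=1.25)
s=1.25
T=at(STAND,(-.095,0))
drawbox(c,P,box(*STAND,.07,.05,.045),s);drawbox(c,P,box(*T,STAND[2],.04,.06,.014),s)
cv2.imwrite('pics/c19.png',c)
E
```

```text
(no output)
```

View pics/c19.png

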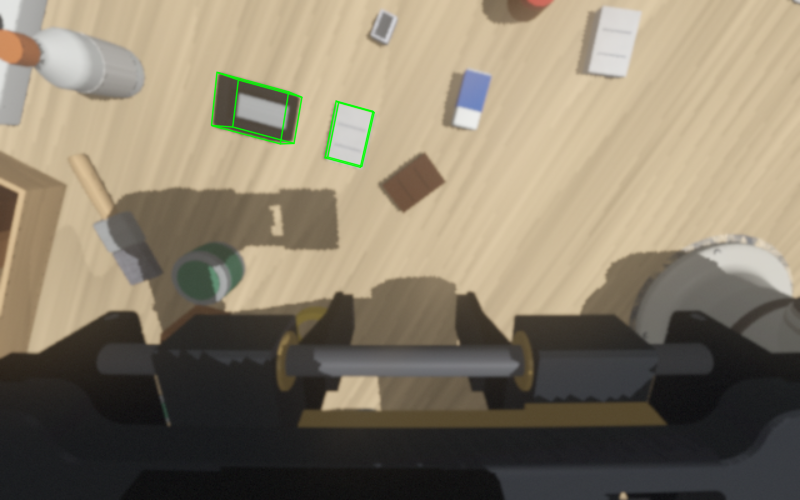

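```bash
python3 - <<'E'
from h import *
im,P=load('w13')
hsv=cv2.cvtColor(im,cv2.COLOR_BGR2HSV);print(hsv[145,330],hsv[130,400],hsv[75,378],hsv[94,372],hsv[150,380])
cv2.imwrite('pics/c20.png',crop(im,290,45,115,130,6,'')[:600])
print(rect(im,P,(0,60,30),(15,255,150),(295,115,70,60),.014))
E
```

```text
[ 13 105 114] [ 19  62 210] [113  94 189] [ 30   3 235] [ 19  62 214]
([306, 123, 49, 46, 1185], ((429.5550537109375, 46.64403533935547), (59.171714782714844, 39.86304473876953), 66.31224822998047))
```

View pics/c20.png

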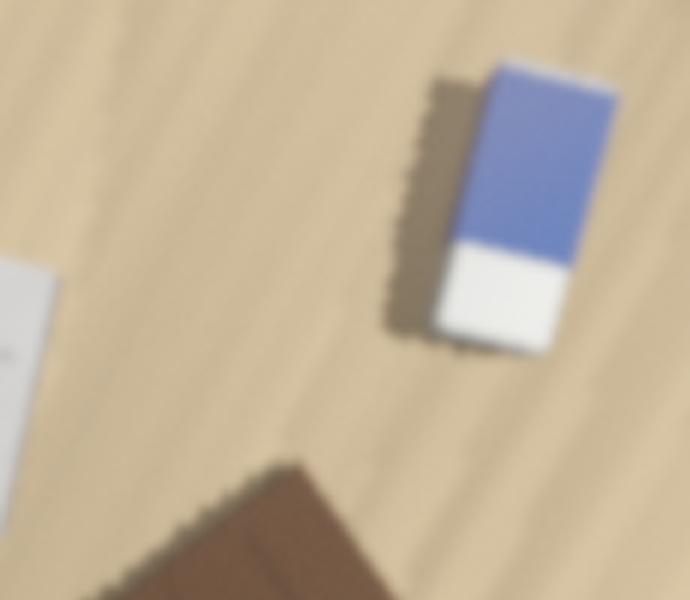

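```bash
python3 - <<'E'
from h import *
im,P=load('w13');o=np.array([290,45]);u=lambda x,y:np.array([x,y])/6+o-.4
L=[(u(502,60),(.013,-.028,.022)),(u(618,93),(-.013,-.028,.022)),(u(546,353),(-.013,.028,.022)),(u(435,330),(.013,.028,.022))]
q,m,res=fit([(P,L)],[.43,-.06,.2]);print(q,np.degrees(q[2]),res.tolist())
th=-90+np.degrees(q[2])
go((q[0],q[1],.09,th),(q[0],q[1],.006,th))
E
```

```text
[ 0.41942231 -0.05745944  0.28920979] 16.570500617899253 [[-0.1, -0.4], [0.4, -0.8], [0.1, 1.1], [-0.4, 0.3]]
[3.06 1.79 4.08] [-0.15  0.    2.58] rows>= 5.2
[3.06 1.82 6.18] [-0.15  0.    2.58] rows>= 2.0
```

{"name": "move_arm", "arguments": {"motion": [3.06,1.8,4,0,0,2.6,0,3.06,1.8,4,0,0,2.6,0,3.06,1.8,4,0,0,2.6,0,3.06,1.8,4,0,0,2.6,0,3.06,1.8,4,0,0,2.6,0,3.06,1.8,4,0,0,2.6,0,3.06,1.8,4,0,0,2.6,0,3.06,1.8,5,0,0,2.6,0,3.06,1.8,5.8,0,0,2.6,0,3.06,1.8,6.15,0,0,2.6,0,3.06,1.8,6.15,0,0,2.6,0,3.06,1.8,6.15,0,0,2.6,0]}}

```text
time_s: 18.47
tcp_pos: [0.4212, -0.0562, 0.0081]
ee_rot: [[0.285, -0.958, 0.013], [-0.958, -0.285, 0.005], [-0.001, -0.014, -1.0]]
wrist_force: [-1.1, -0.9, 0.5]
gripper_width: 0.5
```

```bash
python3 - <<'E'
from h import *
im,P=snap('wrist','w14')
T=at(STAND,(0,.093));print(T)
go((*T,.12,-75.6),(*T,.008,-75.6))
E
```

```text
[0.5849 0.1496]
[-3.77 -5.42 -2.69] [-0.18  0.02  0.44] rows>= 6.8
[-3.77 -5.37  0.11] [-0.18  0.02  0.44] rows>= 2.7
```

View pics/w14_raw.png

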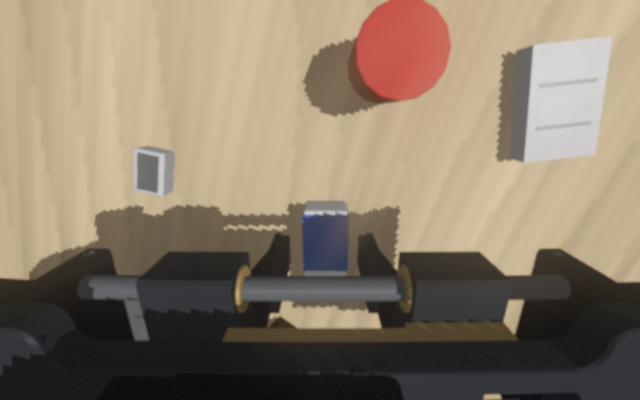

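{"name": "move_arm", "arguments": {"motion": [0,0,0,0,0,0,1,0,0,0,0,0,0,1,0,0,0,0,0,0,1,0,0,0,0,0,0,1,0,0,0,0,0,0,1,0,0,0,0,0,0,1,0,0,-1,-0.18,0,0,1,0,0,-2,-0.18,0,0,1,0,0,-2.7,-0.18,0,0,1,-3.77,-5.4,-2.7,-0.18,0,0.4,1,-3.77,-5.4,-2.7,-0.18,0,0.4,1,-3.77,-5.4,-2.7,-0.18,0,0.4,1,-3.77,-5.4,-2.7,-0.18,0,0.4,1,-3.77,-5.4,-2.7,-0.18,0,0.4,1,-3.77,-5.4,-2.7,-0.18,0,0.4,1,-3.77,-5.4,-2.7,-0.18,0,0.4,1,-3.77,-5.4,-2.7,-0.18,0,0.4,1,-3.77,-5.4,-2.7,-0.18,0,0.4,1,-3.77,-5.4,-2.7,-0.18,0,0.4,1]}}

```text
time_s: 20.1
tcp_pos: [0.583, 0.1485, 0.1199]
ee_rot: [[0.251, -0.968, -0.002], [-0.968, -0.251, 0.001], [-0.001, 0.002, -1.0]]
wrist_force: [-0.5, -0.1, 0.3]
gripper_width: 0.296
```

```bash
python3 - <<'E'
from h import *
im,P=snap('wrist','w15')
T=at(STAND,(0,.093));go((*T,.0085,-75.6))
E
```

```text
[-0.02 -0.06  2.79] [0.01 0.02 0.03] rows>= 2.7
```

View pics/w15_raw.png

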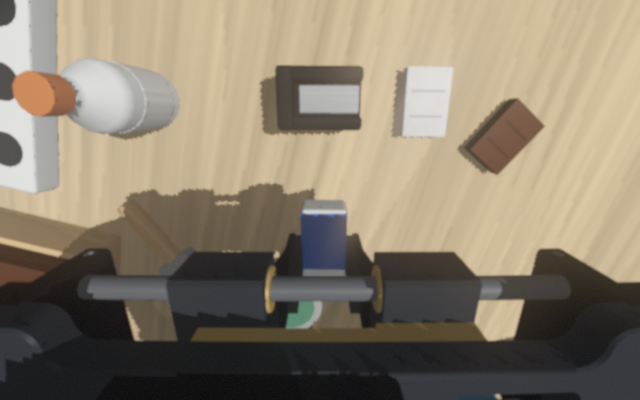

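{"name": "move_arm", "arguments": {"motion": [-0.02,-0.06,1,0,0,0,1,-0.02,-0.06,2,0,0,0,1,-0.02,-0.06,2.6,0,0,0,1,-0.02,-0.06,2.82,0,0,0,1,-0.02,-0.06,2.82,0,0,0,1,-0.02,-0.06,2.82,0,0,0,1,-0.02,-0.06,2.82,0,0,0,0.1,-0.02,-0.06,2.82,0,0,0,0.1,-0.02,-0.06,2.82,0,0,0,0.1,-0.02,-0.06,2.82,0,0,0,0.1,-0.02,-0.06,1.8,0,0,0,0.1,-0.02,-0.06,0,0,0,0,0.1,-1,2,-3.5,0,0,0,0.1,-1,2,-3.5,0,0,0,0.1,-1,2,-3.5,0,0,0,0.1,-1,2,-3.5,0,0,0,0.1,-1,2,-3.5,0,0,0,0.1]}}

```text
time_s: 21.57
tcp_pos: [0.4952, 0.1671, 0.2649]
ee_rot: [[0.252, -0.968, 0.004], [-0.968, -0.252, 0.004], [-0.003, -0.005, -1.0]]
wrist_force: [-0.4, 0.3, 0.4]
gripper_width: 0.452
```

```bash
python3 - <<'E'
from h import *
im,P=snap('wrist','w16')
s=1.25;c=cv2.resize(im,None,fx=s,fy=s)
drawbox(c,P,box(*STAND,.07,.05,.045),s);drawbox(c,P,box(*at(STAND,(-.095,0)),STAND[2],.04,.06,.014),s)
drawbox(c,P,box(*at(STAND,(0,.093)),STAND[2],.026,.056,.022),s)
drawcirc(c,P,*at(STAND,(0,-.084)),.019,0,s,col=(0,0,255))
cv2.imwrite('pics/c21.png',c)
go((.60,-.10,.28,-90))
E
```

```text
[ 7.14 -0.83 -0.29] [-0.13  0.07  2.93] rows>= 6.9
```

View pics/c21.png

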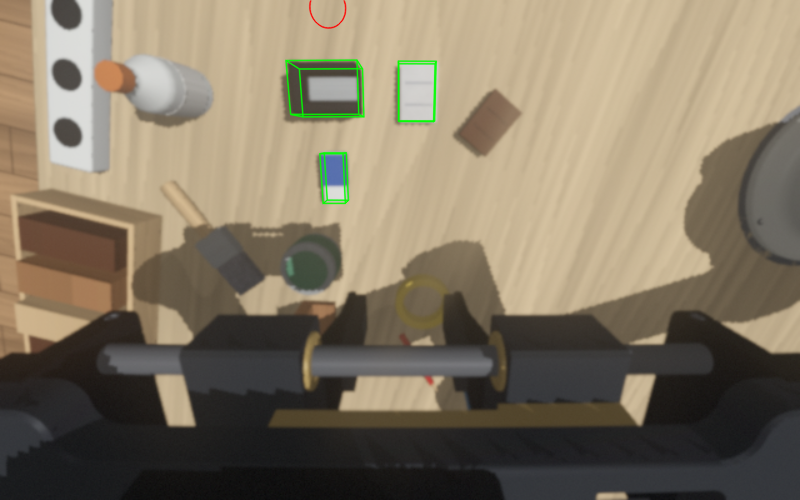

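{"name": "move_arm", "arguments": {"motion": [7.1,-0.8,-0.3,-0.1,0,2.9,0,7.1,-0.8,-0.3,-0.1,0,2.9,0,7.1,-0.8,-0.3,-0.1,0,2.9,0,7.1,-0.8,-0.3,-0.1,0,2.9,0,7.1,-0.8,-0.3,-0.1,0,2.9,0,7.1,-0.8,-0.3,-0.1,0,2.9,0,7.1,-0.8,-0.3,-0.1,0,2.9,0,7.1,-0.8,-0.3,-0.1,0,2.9,0,7.1,-0.8,-0.3,-0.1,0,2.9,0,7.1,-0.8,-0.3,-0.1,0,2.9,0,7.1,-0.8,-0.3,-0.1,0,2.9,0]}}

```text
time_s: 22.53
tcp_pos: [0.5982, -0.098, 0.2802]
ee_rot: [[0.004, -1.0, 0.001], [-1.0, -0.004, 0.006], [-0.006, -0.001, -1.0]]
wrist_force: [-0.5, 0.4, 1.0]
gripper_width: 0.497
```

```bash
python3 - <<'E'
from h import *
im,P=snap('wrist','w17')
cv2.imwrite('pics/c22.png',cv2.resize(im,None,fx=1.25,fy=1.25))
cv2.imwrite('pics/c23.png',crop(im,140,80,160,120,5,''))
E
```

```text
(no output)
```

View pics/c22.png

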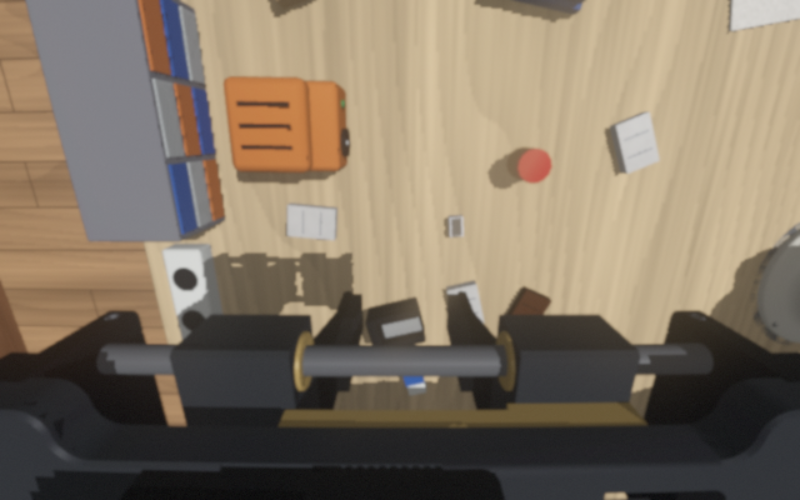

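View pics/c23.png

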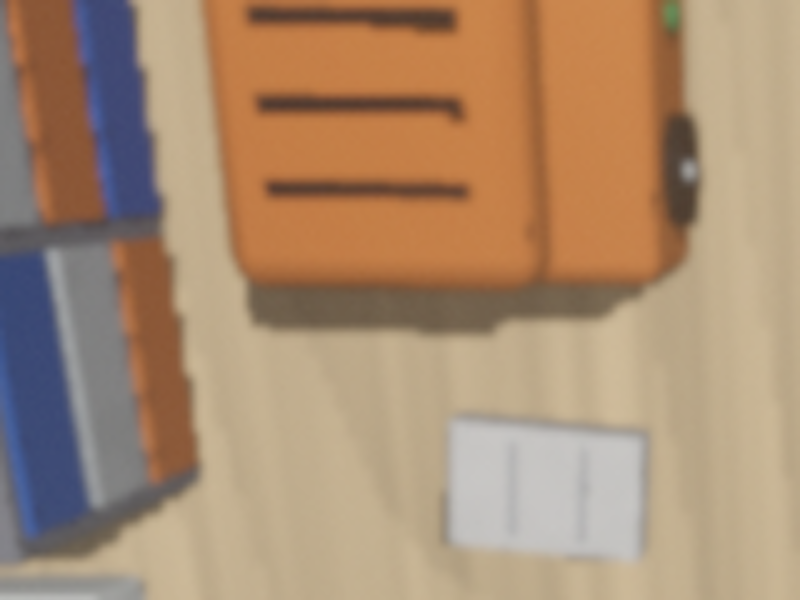

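```bash
python3 - <<'E'
from h import *
im,P=load('w17')
cv2.imwrite('pics/c24.png',crop(im,170,50,120,100,6,''))
print(rect(im,P,(0,60,30),(15,255,150),(400,225,45,30),.014)[0])
E
```

```text
[407, 231, 33, 23, 472]
```

View pics/c24.png

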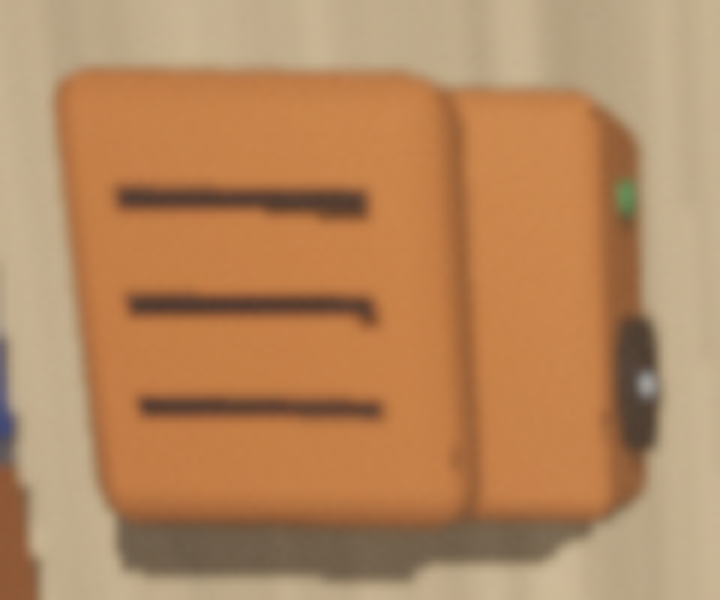

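```bash
python3 - <<'E'
from h import *
im,P=load('w17');o=np.array([170,50]);u=lambda x,y:np.array([x,y])/6+o-.4
L=[(u(597,93),(-.055,-.045,.06)),(u(612,520),(-.055,.045,.06)),(u(58,68),(.055,-.045,.083)),(u(108,524),(.055,.045,.083)),(u(637,142),(-.055,-.045,0)),(u(645,490),(-.055,.045,0))]
q,m,res=fit([(P,L)],[.71,-.2,0]);print(q,np.degrees(q[2]),res.tolist())
c=crop(im,170,50,120,100,6,'');drawbox(c,P,box(*q,.11,.09,.06),6,o-.4);drawbox(c,P,box(*q,.11,.09,.023,0,0,.06),6,o-.4,(255,0,0));cv2.imwrite('pics/c25.png',c)
E
```

```text
[ 0.71863287 -0.19184919 -0.01596788] -0.9148921913082861 [[2.1, -0.8], [2.0, 1.5], [-5.1, -0.6], [-3.8, 1.3], [2.9, -2.6], [3.1, 2.7]]
```

View pics/c25.png

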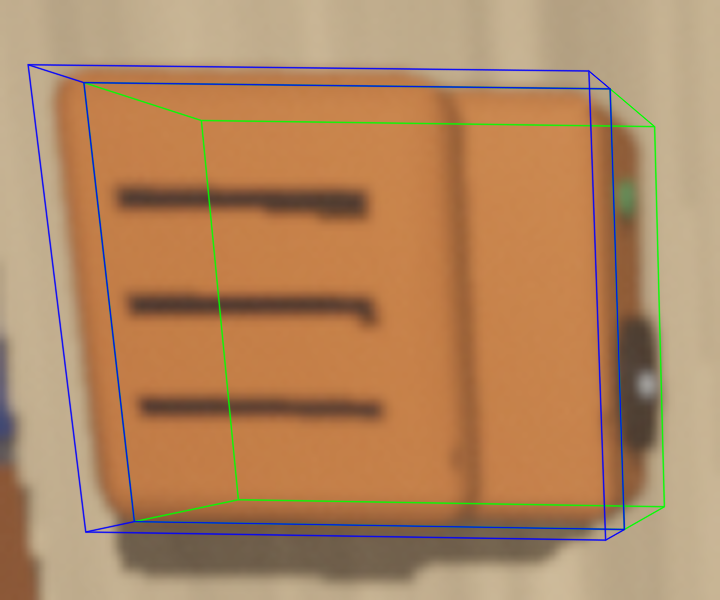

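```bash
cat >> h.py <<'E'
HEAT=[.722,-.1918,-.016]
E
python3 - <<'E'
from h import *
im,P=load('w16');print(rect(im,P,(0,60,30),(15,255,150),(355,65,70,65),.014))
go((.4296,.0466,.10,-23.7),(.4296,.0466,.005,-23.7))
E
```

```text
([367, 72, 49, 52, 1257], ((429.966064453125, 46.87222671508789), (59.80107116699219, 39.31472396850586), 66.12344360351562))
[-3.6   4.21  4.53] [ -0.06   0.05 -13.21] rows>= 9.2
[-3.58  4.21  6.9 ] [ -0.06   0.05 -13.21] rows>= 2.3
```

{"name": "move_arm", "arguments": {"motion": [-3.6,4.2,4.5,0,0,-13.2,-1,-3.6,4.2,4.5,0,0,-13.2,-1,-3.6,4.2,4.5,0,0,-13.2,-1,-3.6,4.2,4.5,0,0,-13.2,-1,-3.6,4.2,4.5,0,0,-13.2,-1,-3.6,4.2,4.5,0,0,-13.2,-1,-3.6,4.2,4.5,0,0,-13.2,-1,-3.6,4.2,4.5,0,0,-13.2,-1,-3.6,4.2,4.5,0,0,-13.2,-1,-3.6,4.2,4.5,0,0,-13.2,-1,-3.6,4.2,4.5,0,0,-13.2,-1,-3.6,4.2,4.5,0,0,-13.2,-1,-3.6,4.2,4.5,0,0,-13.2,-1]}}

```text
time_s: 23.67
tcp_pos: [0.4299, 0.0472, 0.1013]
ee_rot: [[0.915, -0.403, 0.002], [-0.403, -0.915, 0.007], [-0.0, -0.007, -1.0]]
wrist_force: [0.3, -0.3, 0.2]
gripper_width: 0.999
```

```bash
python3 - <<'E'
from h import *
im,P=snap('wrist','w18')
go((.43,.0468,.005,-23.8))
E
```

```text
[0.   0.02 2.41] [-0.08  0.01  0.01] rows>= 2.3
```

View pics/w18_raw.png

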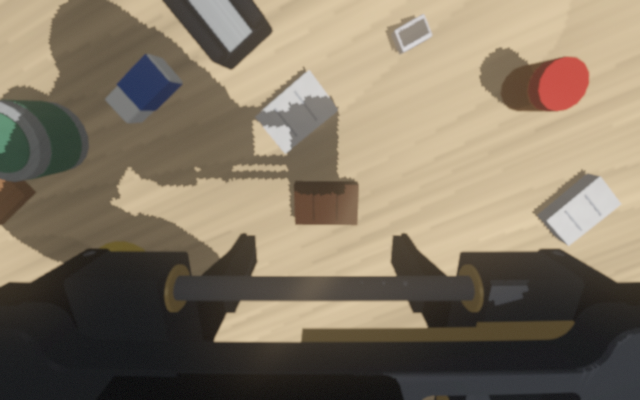

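```bash
python3 - <<'E'
from h import *
im,P=load('w18');print(proj(P,[.43,.0468,.014]));print(rect(im,P,(0,60,20),(15,255,150),(280,170,90,60),.014))
E
```

```text
[[324.60855929 203.43432545]]
([294, 182, 64, 42, 2354], ((430.1547546386719, 46.09164047241211), (59.3729362487793, 40.4804573059082), 66.33921813964844))
```

```bash
python3 - <<'E'
from h import *
T=at(HEAT,(-.115,0));print(T)
go((.43,.0465,.005,-23.7),(.43,.0465,.10,-23.7),(*T,.10,-.9),(*T,.007,-.9))
E
```

```text
[ 0.607 -0.19 ]
[0.01 0.03 2.41] [-0.08  0.01 -0.01] rows>= 2.3
[0.01 0.01 0.03] [-0.08  0.01 -0.01] rows>= 2.3
[6.44 3.64 0.  ] [-0.08 -0.01 -4.57] rows>= 7.1
[6.44 3.65 2.33] [-0.08 -0.01 -4.57] rows>= 2.2
```

{"name": "move_arm", "arguments": {"motion": [0,0.02,1,-0.08,0,0,-1,0,0.02,2,-0.08,0,0,-1,0,0.02,2.38,-0.08,0,0,-1,0,0.02,2.4,-0.08,0,0,-1,0,0.02,2.4,-0.08,0,0,-1,0,0.02,2.4,-0.08,0,0,1,0,0.02,2.4,-0.08,0,0,1,0,0.02,2.4,-0.08,0,0,1,0,0.02,2.4,-0.08,0,0,1,0,0.02,2.4,-0.08,0,0,1,0,0.02,2.4,-0.08,0,0,1,0,0.02,1.2,-0.08,0,0,1,0,0.02,0,-0.08,0,0,1,0,0.02,0,-0.08,0,0,1]}}

```text
time_s: 24.88
tcp_pos: [0.4326, 0.0473, 0.1058]
ee_rot: [[0.916, -0.402, 0.007], [-0.402, -0.916, 0.003], [0.006, -0.006, -1.0]]
wrist_force: [0.4, 0.2, 0.8]
gripper_width: 0.684
```

```bash
python3 - <<'E'
from h import *
im,P=snap('wrist','w19')
T=at(HEAT,(-.115,0))
go((*T,.13,-.9))
E
```

```text
[ 6.37  3.69 -0.57] [-0.07 -0.1  -4.56] rows>= 7.1
```

View pics/w19_raw.png

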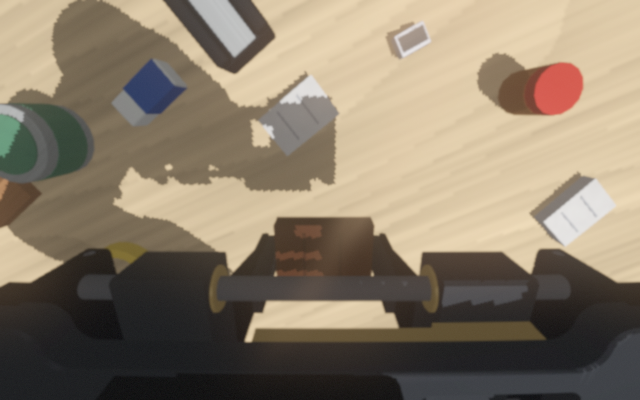

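{"name": "move_arm", "arguments": {"motion": [6.37,3.69,-0.57,-0.07,-0.1,-4.56,1,6.37,3.69,-0.57,-0.07,-0.1,-4.56,1,6.37,3.69,-0.57,-0.07,-0.1,-4.56,1,6.37,3.69,-0.57,-0.07,-0.1,-4.56,1,6.37,3.69,-0.57,-0.07,-0.1,-4.56,1,6.37,3.69,-0.57,-0.07,-0.1,-4.56,1,6.37,3.69,-0.57,-0.07,-0.1,-4.56,1,6.37,3.69,-0.57,-0.07,-0.1,-4.56,1,6.37,3.69,-0.57,-0.07,-0.1,-4.56,1,6.37,3.69,-0.57,-0.07,-0.1,-4.56,1,6.37,3.69,-0.57,-0.07,-0.1,-4.56,1]}}

```text
time_s: 25.85
tcp_pos: [0.6057, -0.1896, 0.1288]
ee_rot: [[1.0, -0.016, -0.003], [-0.016, -1.0, 0.001], [-0.003, -0.001, -1.0]]
wrist_force: [-0.1, -0.2, -0.1]
gripper_width: 0.686
```

```bash
python3 - <<'E'
from h import *
im,P=snap('wrist','w20')
im2,P2=snap('side','d20');cv2.imwrite('pics/c26.png',crop(im2,380,140,160,120,5,''))
T=at(HEAT,(-.115,0))
go((*T,.007,-.9))
E
```

```text
[0.03 0.03 3.07] [-0.01  0.02  0.02] rows>= 2.9
```

View pics/c26.png

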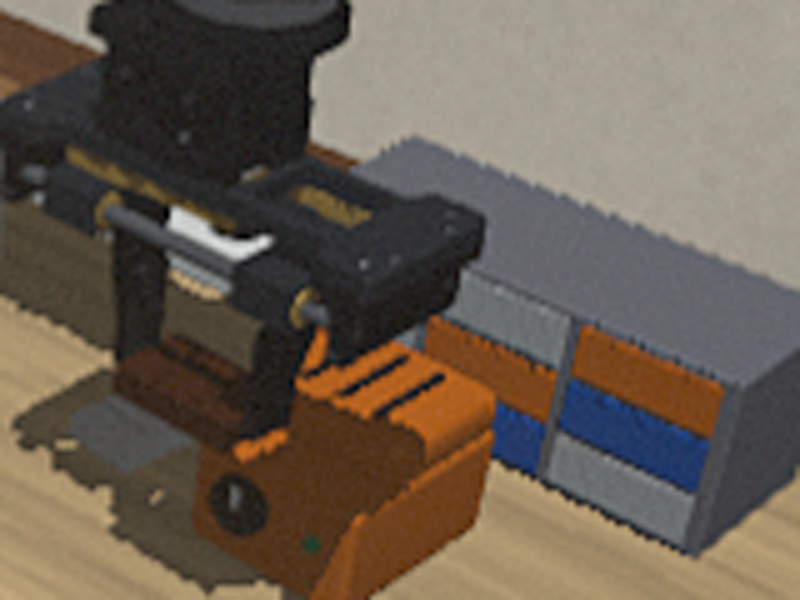

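View pics/w20_raw.png

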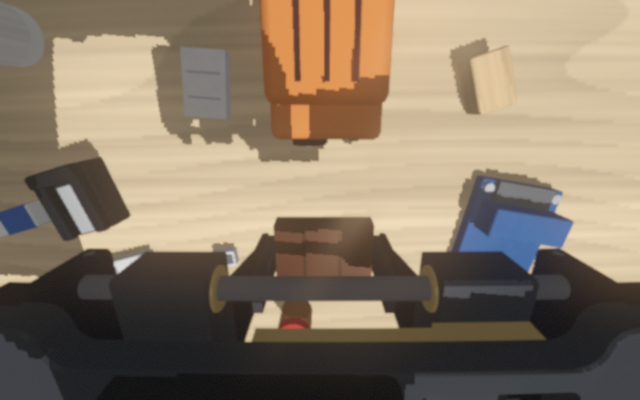

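{"name": "move_arm", "arguments": {"motion": [0.03,0.03,1,0,0,0,1,0.03,0.03,2,0,0,0,1,0.03,0.03,2.8,0,0,0,1,0.03,0.03,3.08,0,0,0,1,0.03,0.03,3.08,0,0,0,1,0.03,0.03,3.08,0,0,0,1]}}

```text
time_s: 26.45
tcp_pos: [0.6071, -0.1892, 0.0069]
ee_rot: [[1.0, -0.012, -0.001], [-0.012, -1.0, 0.0], [-0.001, -0.0, -1.0]]
wrist_force: [-0.2, 0.2, -0.5]
gripper_width: 0.682
```

```bash
python3 - <<'E'
from h import *
im2,P2=snap('side','d21')
c=crop(im2,380,180,160,110,5,'');T=at(HEAT,(-.115,0));o=np.array([380,180])-.4
drawbox(c,P2,box(*HEAT,.11,.09,.06),5,o);drawbox(c,P2,box(*T,HEAT[2],.04,.06,.014),5,o);cv2.imwrite('pics/c27.png',c)
E
```

```text
(no output)
```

View pics/c27.png

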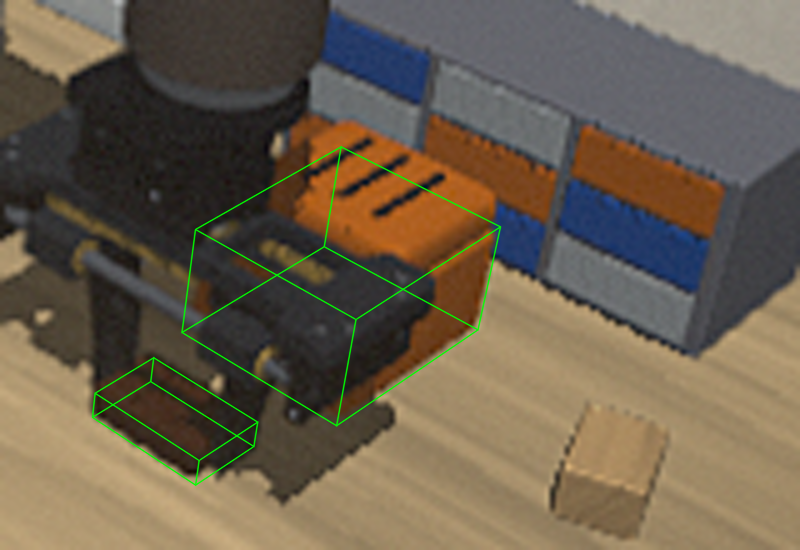

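{"name": "move_arm", "arguments": {"motion": [0,0,0.03,0,0,0,-0.9,0,0,0.03,0,0,0,-0.9,0,0,0.03,0,0,0,-0.9,0,0,0.03,0,0,0,-0.9,0,0,-1,0,0,0,-0.9,0,0,-2,0,0,0,-0.9,-3,0,-5,0,0,0,-0.9,-3,0,-5,0,0,0,-0.9,-3,0,-5,0,0,0,-0.9,-3,0,-5,0,0,0,-0.9,-3,0,-5,0,0,0,-0.9]}}

```text
time_s: 27.42
tcp_pos: [0.486, -0.1886, 0.2141]
ee_rot: [[1.0, -0.013, 0.01], [-0.013, -1.0, -0.002], [0.01, 0.001, -1.0]]
wrist_force: [0.7, 0.2, -0.3]
gripper_width: 0.951
```

```bash
python3 - <<'E'
from h import *
im,P=snap('wrist','w22')
s=1.25;c=cv2.resize(im,None,fx=s,fy=s);o=np.array([.1,.1])
drawbox(c,P,box(*STAND,.07,.05,.045),s)
drawbox(c,P,box(*at(STAND,(-.095,0)),STAND[2],.04,.06,.014),s)
drawbox(c,P,box(*HEAT,.11,.09,.06),s)
drawbox(c,P,box(*at(HEAT,(-.115,0)),HEAT[2],.04,.06,.014),s)
drawbox(c,P,box(*at(STAND,(0,.093)),STAND[2],.026,.056,.022),s)
drawcirc(c,P,*at(STAND,(0,-.084)),.019,0,s,col=(0,0,255))
cv2.imwrite('pics/c28.png',c)
E
```

```text
(no output)
```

View pics/c28.png

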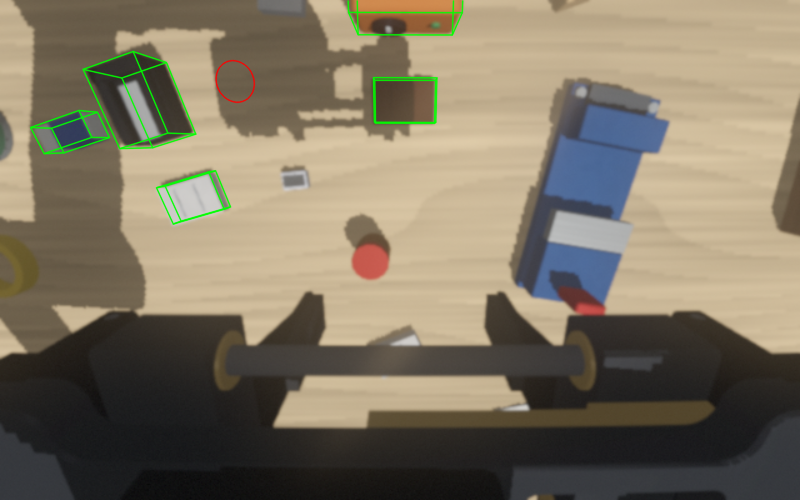

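```bash
python3 - <<'E'
from h import *
im,P=load('w22')
cv2.imwrite('pics/c29.png',crop(im,110,120,100,80,8,''))
print(rect(im,P,(0,0,150),(180,45,255),(120,130,70,55),.014)); print(at(STAND,(-.095,0)))
im,P=load('w17');print(rect(im,P,(0,0,150),(180,45,255),(350,215,50,50),.014))
E
```

```text
([125, 139, 56, 42, 1484], ((514.1524658203125, 36.126163482666016), (41.860084533691406, 63.682437896728516), 14.615743637084961))
[0.516  0.0359]
([358, 226, 30, 32, 300], ((513.1327514648438, 35.107181549072266), (40.22544860839844, 60.083709716796875), 15.587407112121582))
```

View pics/c29.png

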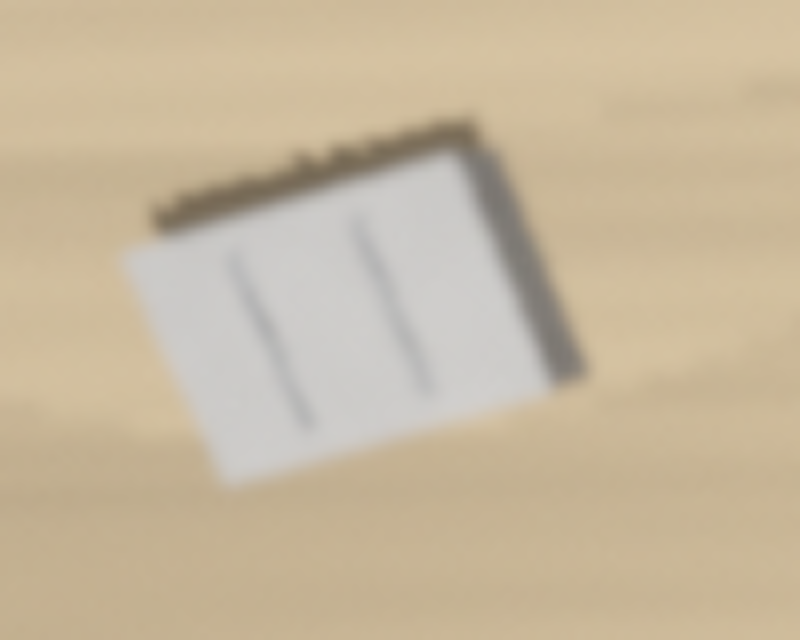

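```bash
python3 - <<'E'
from h import *
im,P=load('w22')
hsv=cv2.cvtColor(im,cv2.COLOR_BGR2HSV)
cv2.imwrite('pics/c30.png',crop(im,260,165,70,70,8,''))
m=cv2.inRange(hsv,(0,130,120),(8,255,255))|cv2.inRange(hsv,(172,130,120),(180,255,255));m[:,:260]=0;m[:,330:]=0;m[:165]=0;m[235:]=0
n,l,st,c=cv2.connectedComponentsWithStats(m);i=1+st[1:,4].argmax();print(st[i],c[i],unproj(P,c[i],.048))
q=unproj(P,c[i],.048)[0]
go((q[0],q[1],.11,-.9),(q[0],q[1],.013,-.9))
E
```

```text
[282 195  29  28 652] [296.00153374 208.25613497] [[ 0.45629257 -0.15355327  0.048     ]]
[-0.8  -0.86  2.55] [ 0.01 -0.1   0.03] rows>= 2.7
[-0.82 -0.86  4.97] [ 0.01 -0.1   0.03] rows>= 2.3
```

View pics/c30.png

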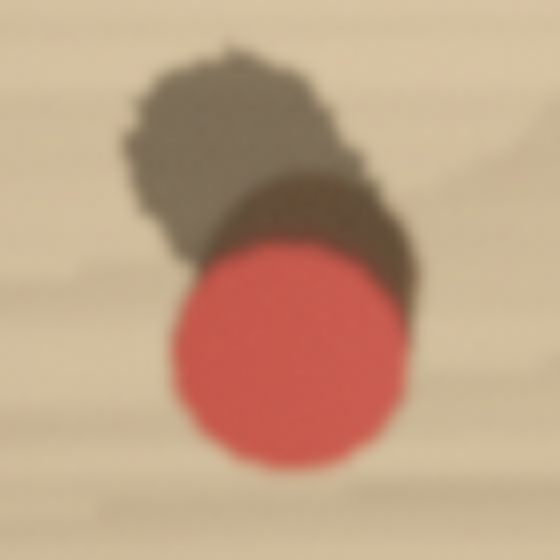

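{"name": "move_arm", "arguments": {"motion": [-0.8,-0.86,2.5,0,-0.1,0,-0.4,-0.8,-0.86,2.5,0,-0.1,0,-0.4,-0.8,-0.86,2.5,0,-0.1,0,-0.4,-0.8,-0.86,2.5,0,-0.1,0,-0.4,-0.8,-0.86,2.5,0,-0.1,0,-0.4,-0.8,-0.86,2.5,0,-0.1,0,-0.4]}}

```text
time_s: 27.97
tcp_pos: [0.4585, -0.154, 0.1129]
ee_rot: [[1.0, -0.012, 0.003], [-0.012, -1.0, -0.002], [0.003, 0.002, -1.0]]
wrist_force: [1.5, 0.4, 0.4]
gripper_width: 0.706
```

```bash
python3 - <<'E'
from h import *
im,P=snap('wrist','w23')
hsv=cv2.cvtColor(im,cv2.COLOR_BGR2HSV)
m=cv2.inRange(hsv,(0,130,60),(8,255,255))|cv2.inRange(hsv,(172,130,60),(180,255,255))
n,l,st,c=cv2.connectedComponentsWithStats(m)
for i in range(1,n):
  if st[i,4]>200: print(st[i],c[i],unproj(P,c[i],.048))
go((.4563,-.1535,.013,-.9))
E
```

```text
[ 303  194   41   42 1365] [322.84322344 214.29010989] [[ 0.45657092 -0.15284603  0.048     ]]
[-0.07 -0.02  2.51] [ 0.02 -0.04  0.03] rows>= 2.4
```

View pics/w23_raw.png

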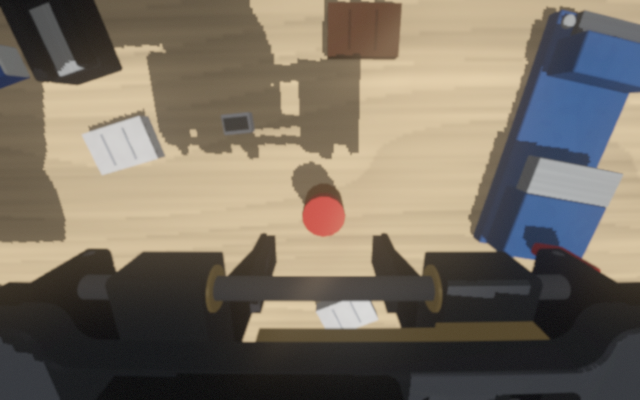

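{"name": "move_arm", "arguments": {"motion": [-0.05,-0.02,1,0,0,0,-0.4,-0.05,-0.02,2,0,0,0,-0.4,-0.05,-0.02,2.5,0,0,0,-0.4,-0.05,-0.02,2.5,0,0,0,-0.4,-0.05,-0.02,2.5,0,0,0,-0.4,-0.05,-0.02,2.5,0,0,0,1,-0.05,-0.02,2.5,0,0,0,1,-0.05,-0.02,2.5,0,0,0,1,-0.05,-0.02,2.5,0,0,0,1,-0.05,-0.02,2.5,0,0,0,1]}}

```text
time_s: 28.85
tcp_pos: [0.4578, -0.1534, 0.0143]
ee_rot: [[1.0, -0.013, 0.006], [-0.013, -1.0, -0.001], [0.006, 0.001, -1.0]]
wrist_force: [-1.0, 0.5, 4.3]
gripper_width: 0.427
```

```bash
python3 - <<'E'
from h import *
T=at(STAND,(0,-.084));print(T)
go((.4563,-.1535,.12,-.9),(*T,.12,-75.6),(*T,.015,-75.6))
E
```

```text
[ 0.6289 -0.0219]
[-0.02  0.01 -2.64] [ 0.02 -0.07  0.04] rows>= 2.5
[ 4.25 -3.34 -2.62] [-0.03 -0.07 14.98] rows>= 10.4
[ 4.24 -3.34  0.  ] [-0.03 -0.07 14.98] rows>= 2.5
```

{"name": "move_arm", "arguments": {"motion": [0,0,-1,0,0,0,1,0,0,-2,0,0,0,1,0,0,-2.6,0,0,0,1,4.25,-3.34,-2.6,0,0,15,1,4.25,-3.34,-2.6,0,0,15,1,4.25,-3.34,-2.6,0,0,15,1,4.25,-3.34,-2.6,0,0,15,1,4.25,-3.34,-2.6,0,0,15,1,4.25,-3.34,-2.6,0,0,15,1,4.25,-3.34,-2.6,0,0,15,1,4.25,-3.34,-2.6,0,0,15,1,4.25,-3.34,-2.6,0,0,15,1,4.25,-3.34,-2.6,0,0,15,1,4.25,-3.34,-2.6,0,0,15,1,4.25,-3.34,-2.6,0,0,15,1,4.25,-3.34,-2.6,0,0,15,1]}}

```text
time_s: 30.18
tcp_pos: [0.6286, -0.0218, 0.1191]
ee_rot: [[0.248, -0.969, 0.005], [-0.969, -0.248, -0.001], [0.003, -0.005, -1.0]]
wrist_force: [0.1, -0.2, -0.9]
gripper_width: 0.428
```

```bash
python3 - <<'E'
from h import *
im,P=snap('wrist','w24')
T=at(STAND,(0,-.084));go((*T,.015,-75.6))
E
```

```text
[-0.    0.01  2.6 ] [-0.06 -0.03 -0.01] rows>= 2.5
```

View pics/w24_raw.png

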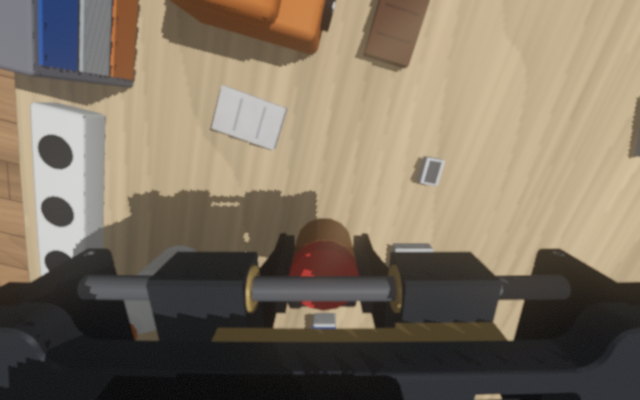

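{"name": "move_arm", "arguments": {"motion": [0,0,1,0,0,0,1,0,0,2,0,0,0,1,0,0,2.5,0,0,0,1,0,0,2.62,0,0,0,1,0,0,2.62,0,0,0,1,0,0,2.62,0,0,0,1,0,0,2.62,0,0,0,-0.2,0,0,2.62,0,0,0,-0.2,0,0,2.62,0,0,0,-0.2,0,0,2.62,0,0,0,-0.2,0,0,1.6,0,0,0,-0.2,0,0,0,0,0,0,-0.2,0,0,-1,0,0,0,-0.2,-2.5,2.5,-4,0,0,2,-0.2,-2.5,2.5,-4,0,0,2,-0.2,-2.5,2.5,-4,0,0,2,-0.2,-2.5,2.5,-4,0,0,2,-0.2,-2.5,2.5,-4,0,0,2,-0.2]}}

```text
time_s: 31.73
tcp_pos: [0.5047, 0.051, 0.2812]
ee_rot: [[0.077, -0.997, 0.009], [-0.997, -0.077, -0.0], [0.001, -0.009, -1.0]]
wrist_force: [0.9, -0.4, -0.2]
gripper_width: 0.603
```

```bash
cat >> h.py <<'E'
def overlay(im,P,s=1.25):
    c=cv2.resize(im,None,fx=s,fy=s)
    drawbox(c,P,box(*STAND,.07,.05,.045),s,col=(255,255,0))
    drawbox(c,P,box(*at(STAND,(-.095,0)),STAND[2],.04,.06,.014),s)
    drawbox(c,P,box(*HEAT,.11,.09,.06),s,col=(255,255,0))
    drawbox(c,P,box(*at(HEAT,(-.115,0)),HEAT[2],.04,.06,.014),s)
    drawbox(c,P,box(*at(STAND,(0,.093)),STAND[2],.026,.056,.022),s)
    j=at(STAND,(0,-.084));drawcirc(c,P,*j,.019,0,s,col=(0,255,0));drawcirc(c,P,*j,.019,.048,s,col=(0,255,0))
    return c
E
python3 - <<'E'
from h import *
im,P=snap('wrist','w25');cv2.imwrite('pics/c31.png',overlay(im,P))
h=at(VISE,(-.125,0));go((*h,.15,-100),(*h,.058,-100))
E
```

```text
[10.12  3.    3.35] [-0.19  0.03  2.9 ] rows>= 10.6
[10.12  3.04  5.65] [-0.19  0.03  2.9 ] rows>= 2.2
```

View pics/c31.png

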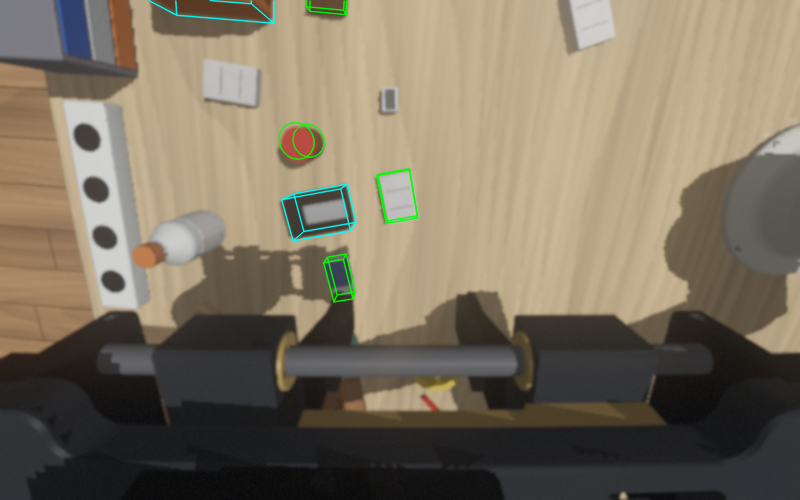

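{"name": "move_arm", "arguments": {"motion": [10.1,3,3.1,-0.2,0,2.9,0,10.1,3,3.1,-0.2,0,2.9,0,10.1,3,3.1,-0.2,0,2.9,0,10.1,3,3.1,-0.2,0,2.9,0,10.1,3,3.1,-0.2,0,2.9,0,10.1,3,3.1,-0.2,0,2.9,0,10.1,3,3.1,-0.2,0,2.9,0,10.1,3,3.1,-0.2,0,2.9,0,10.1,3,3.1,-0.2,0,2.9,0,10.1,3,3.1,-0.2,0,2.9,0,10.1,3,3.1,-0.2,0,2.9,0,10.1,3,3.1,-0.2,0,2.9,0,10.1,3,3.1,-0.2,0,2.9,0]}}

```text
time_s: 32.87
tcp_pos: [0.4178, -0.3605, 0.1595]
ee_rot: [[-0.176, -0.984, -0.002], [-0.984, 0.176, 0.004], [-0.003, 0.003, -1.0]]
wrist_force: [-0.6, 0.4, 0.5]
gripper_width: 0.497
```

```bash
python3 - <<'E'
from h import *
im,P=snap('wrist','w26')
h=at(VISE,(-.125,0));go((*h,.058,-100))
E
```

```text
[ 0.02 -0.02  2.55] [ 0.02  0.03 -0.01] rows>= 2.4
```

View pics/w26_raw.png

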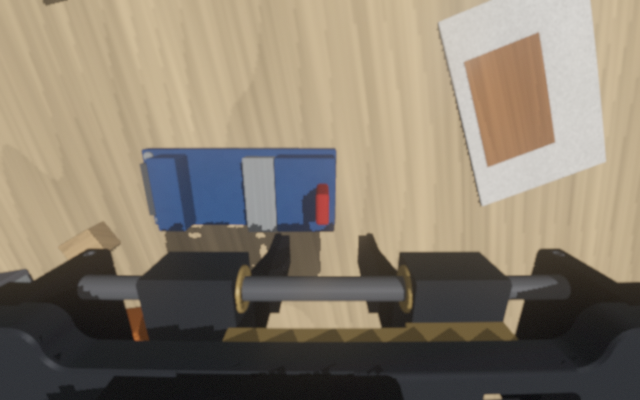

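Handle is centred (px 322). Descend, close, slide 50 mm toward shut (tool −y).

{"name": "move_arm", "arguments": {"motion": [0.02,-0.02,1,0,0,0,0,0.02,-0.02,2,0,0,0,0,0.02,-0.02,2.52,0,0,0,0,0.02,-0.02,2.52,0,0,0,0,0.02,-0.02,2.52,0,0,0,0,0.02,-0.02,2.52,0,0,0,1,0.02,-0.02,2.52,0,0,0,1,0.02,-0.02,2.52,0,0,0,1,0.02,-0.02,2.52,0,0,0,1,0.02,-0.02,2.52,0,0,0,1,0.02,-0.22,2.52,0,0,0,1,0.02,-0.42,2.52,0,0,0,1,0.02,-0.62,2.52,0,0,0,1,0.02,-0.82,2.52,0,0,0,1,0.02,-1.02,2.52,0,0,0,1,0.02,-1.2,2.52,0,0,0,1,0.02,-1.27,2.52,0,0,0,1,0.02,-1.27,2.52,0,0,0,1,0.02,-1.27,2.52,0,0,0,1]}}

```text
time_s: 34.5
tcp_pos: [0.4681, -0.3691, 0.0597]
ee_rot: [[-0.175, -0.985, -0.002], [-0.985, 0.175, 0.003], [-0.003, 0.003, -1.0]]
wrist_force: [-3.0, 1.7, 4.5]
gripper_width: 0.137
```

```bash
python3 - <<'E'
from h import *
h=at(VISE,(-.075,0));print(h);go((*h,.058,-100))
E
```

```text
[ 0.4681 -0.3689]
[-0.    0.    0.04] [ 0.03  0.03 -0.01] rows>= 0.0
```

{"name": "move_arm", "arguments": {"motion": [0,-0.07,0,0,0,0,1,0,-0.12,0,0,0,0,1,0,-0.12,0,0,0,0,1,0,-0.12,0,0,0,0,1]}}

```text
time_s: 34.83
tcp_pos: [0.4681, -0.3691, 0.0596]
ee_rot: [[-0.176, -0.984, -0.013], [-0.984, 0.176, 0.007], [-0.005, 0.014, -1.0]]
wrist_force: [-12.3, 3.2, 10.4]
gripper_width: 0.136
```

Hard against the shut stop. Release and retreat, then survey.

{"name": "move_arm", "arguments": {"motion": [0,0,0,0,0,0,0,0,0,0,0,0,0,0,0,0,0,0,0,0,0,0,0,0,0,0,0,0,0,0,-1.2,0,0,0,0,0,0,-2.4,0,0,0,0,-1,0,-5,0,0,0,0,-1,0,-5,0,0,0,0,-1,0,-5,0,0,0,0,-1,0,-5,0,0,0,0]}}

```text
time_s: 35.67
tcp_pos: [0.4822, -0.332, 0.2696]
ee_rot: [[-0.172, -0.985, 0.004], [-0.985, 0.172, -0.002], [0.001, -0.004, -1.0]]
wrist_force: [-0.0, -0.4, 1.0]
gripper_width: 0.499
```

```bash
python3 - <<'E'
from h import *
im,P=snap('wrist','w27');c=cv2.resize(im,None,fx=1.25,fy=1.25)
for b in [(.215,.09,.015,-.0325,0,0),(.012,.03,.041,-.075,0,.045)]: drawbox(c,P,box(*VISE,*b),1.25)
cv2.imwrite('pics/c32.png',c)
go((.53,.06,.32,-90),(.53,.42,.28,-80))
E
```

```text
[-9.85  0.49 -1.34] [ 0.02  0.02 -2.  ] rows>= 9.5
[-18.71   2.05  -0.32] [ 0.02  0.03 -4.  ] rows>= 8.7
```

View pics/c32.png

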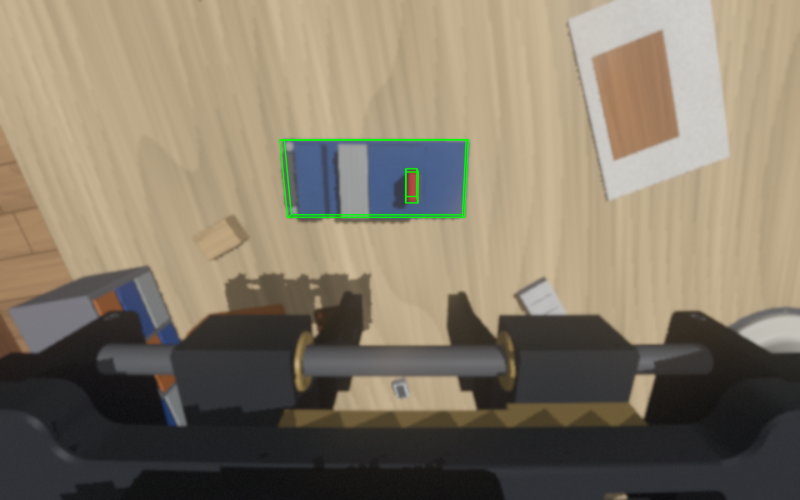

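Jaw shut. Final survey of the stand area, then the tins.

{"name": "move_arm", "arguments": {"motion": [-9.8,0.5,-1.3,0,0,-2,0,-9.8,0.5,-1.3,0,0,-2,0,-9.8,0.5,-1.3,0,0,-2,0,-9.8,0.5,-1.3,0,0,-2,0,-9.8,0.5,-1.3,0,0,-2,0,-9.8,0.5,-1.3,0,0,-2,0,-9.8,0.5,-1.3,0,0,-2,0,-9.8,0.5,-1.3,0,0,-2,0,-9.8,0.5,-1.3,0,0,-2,0,-9.8,0.5,-1.3,0,0,-2,0,-9.8,0.5,-1.3,0,0,-2,0,-9.8,0.5,-1.3,0,0,-2,0,-9.8,0.5,-1.3,0,0,-2,0]}}

```text
time_s: 36.8
tcp_pos: [0.529, 0.0579, 0.3173]
ee_rot: [[0.0, -1.0, -0.003], [-1.0, -0.0, 0.002], [-0.002, 0.003, -1.0]]
wrist_force: [-0.5, 0.3, -0.3]
gripper_width: 0.5
```

```bash
python3 - <<'E'
from h import *
im,P=snap('wrist','w28');cv2.imwrite('pics/c33.png',overlay(im,P))
go((.55,.44,.26,-80))
E
```

```text
[-9.56 -0.53  1.45] [ 0.03  0.02 -2.01] rows>= 9.3
```

View pics/c33.png

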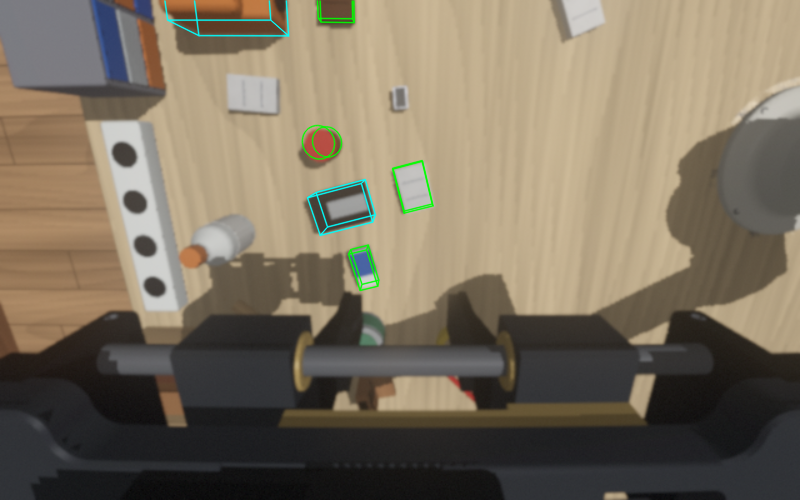

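{"name": "move_arm", "arguments": {"motion": [-9.5,-0.5,1.4,0,0,-2,0,-9.5,-0.5,1.4,0,0,-2,0,-9.5,-0.5,1.4,0,0,-2,0,-9.5,-0.5,1.4,0,0,-2,0,-9.5,-0.5,1.4,0,0,-2,0,-9.5,-0.5,1.4,0,0,-2,0,-9.5,-0.5,1.4,0,0,-2,0,-9.5,-0.5,1.4,0,0,-2,0,-9.5,-0.5,1.4,0,0,-2,0,-9.5,-0.5,1.4,0,0,-2,0,-9.5,-0.5,1.4,0,0,-2,0,-9.5,-0.5,1.4,0,0,-2,0]}}

```text
time_s: 37.85
tcp_pos: [0.5494, 0.4365, 0.261]
ee_rot: [[0.172, -0.985, -0.004], [-0.985, -0.172, 0.0], [-0.001, 0.004, -1.0]]
wrist_force: [0.0, -0.0, -0.3]
gripper_width: 0.5
```

```bash
python3 - <<'E'
from h import *
im,P=snap('wrist','w29')
B=(.5699,.3477,np.radians(12));c=cv2.resize(im,None,fx=1.25,fy=1.25)
for b in [(.044,.06,.012,0,0,0),(.016,.06,.075,.014,0,0)]: drawbox(c,P,box(*B,*b),1.25)
for t in (TINL,TINR): drawcirc(c,P,*t,.032,.05,1.25)
cv2.imwrite('pics/c34.png',c)
im,P=snap('side','d29');cv2.imwrite('pics/c35.png',cv2.resize(im,None,fx=1.25,fy=1.25))
E
```

```text
(no output)
```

View pics/c34.png

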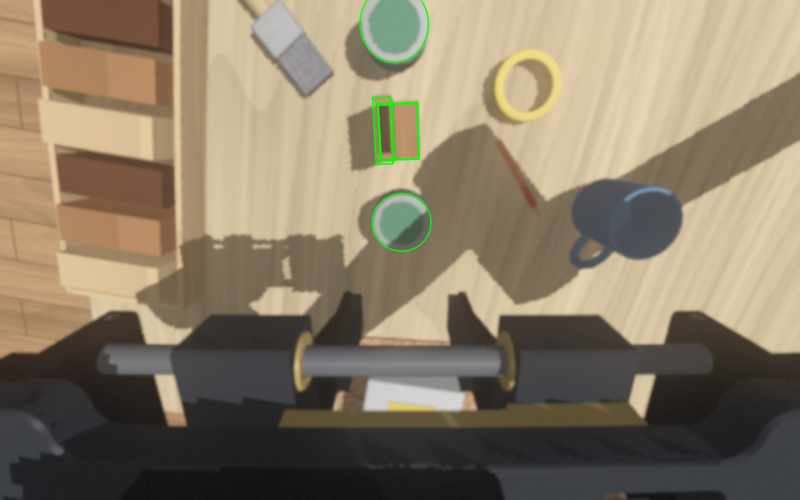

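View pics/c35.png

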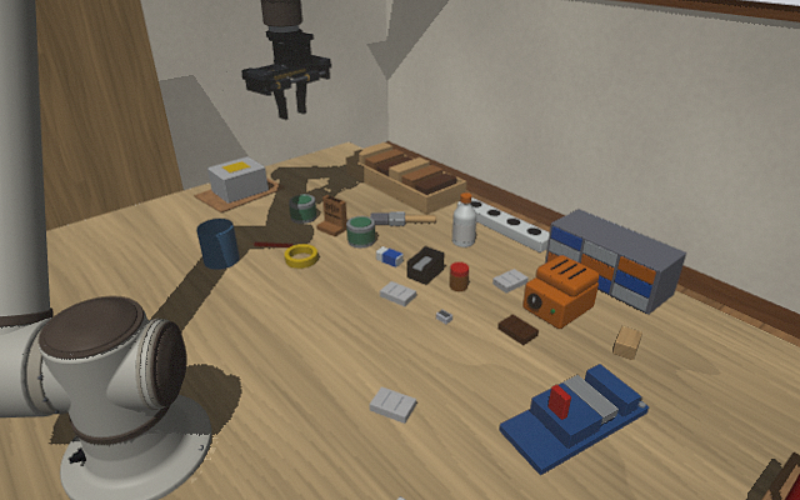

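The side view shows the four items in place, the bookend upright midway between the tins, the jaw shut and the gripper clear. I'm handing in.

```bash
python3 - <<'E'
from station import r
print(r.finish_job())
E
```

```text
the job is handed in; nothing more can be done
None
```

I opened the vise jaw to its stop and stood the bookend midway between the tins. I set out all four items (white blank, dark blank, eraser and tip jar) and shut the jaw against its stop. The job was handed in after about 38 s; no verdict is reported.

**Last checks:**
- **Placements:** In the final wrist pictures, the bookend and all four items lay within about 2–3 mm of their target outlines. The dark blank was only partly in that last view, but a full view right after placing it also matched.
- **Jaw:** It would not move further when pushed, with about 12 N on the wrist.
- **Bystanders:** They looked undisturbed in the pictures; I did not measure them one by one.

**Disagreements:**
- **Scene camera:** It read about 8–10 mm off from the wrist and side cameras, so I measured with the wrist camera.
- **Tip jar:** It was knocked about 4 cm aside partway through. I measured it again before picking it up.
- **Heater:** My first outline fit was 3–4 mm off at the front wall because its top is set back. I corrected it by eye to the front edge before placing the dark blank.

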